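# Open the dial lock on the specimen case and present it

## Robot

A 6-joint arm with a two-finger parallel gripper is mounted at the origin on a cart in front of the work surface, level with it; the furniture and walls round the work are solid. World frame = base frame: x ahead of the robot, y to its left, z up, the work surface at z = 0. Lengths are in mm, angles in rad, forces in N, time in s.
With the tool pointing down it reaches from about 275 to 725 mm from the base axis. Payload 5.6 kg.
Tool frame: the origin (TCP) lies at the very end of the fingers, on their centre line; the grasp point (between the pads) lies 19 mm behind it (ctrl.hold_point_z is the distance from the TCP to the grasp point, in mm); x points along the fingers, y is the direction in which the jaws open and shut, and the axes are right-handed (so a half turn about x gives the same grasp; the last joint's range is limited). The gripper opens to 85 mm and grips with 20 to 120 N. Pads are 22 mm wide; open, the fingers measure 114 mm over their backs; the gripper's body (76 mm by 85 mm) begins 54 mm behind the grasp point. The pads swing forward as they close: fully open they stand 13 mm farther back than shut.
Start: joints at [1.55, 0.255, 0.108, 0, -1.424, -0.285], TCP at [165.554, 524.485, 231.283] pointing down, gripper open.
Joint ranges: [-2.95, 2.95], [-1.21, 1.97], [-1.09, 1.5], [-2.87, 1.71], [-2.94, -0.07], [-3.05, 3.05]. Speed limits (rad/s): [2.57, 2.57, 3.14, 3.14, 3.14, 3.14].

## Interface

Orientations are given as [roll, pitch, yaw] about the fixed x, y, z axes, in that order (R = Rz(yaw) Ry(pitch) Rx(roll)).
In Python, from bench import ctrl gives the robot as it stands. The module is installed in compiled form; this text tells all that it offers.
- The arm moves only by the tool jog_arm, never from a script. Its argument "targets" is a list of rows, each an object of numbers: "tx", "ty", "tz": the shift along the tool's x, y, z in m; "ax", "ay", "az": the turn, a rotation vector about the tool's x, y, z in degrees; "claw": the opening, from -1 (shut) to 1 (fully open). In form: [{"tx": .., "ty": .., "tz": .., "ax": .., "ay": .., "az": .., "claw": ..}, ...]. A call has 1 to 8 rows; each row shifts and turns the commanded pose from where the row before left it, along the tool's axes as they then stand; what a row does not reach is not made up. A row lasts 1/10 s, in which the tool goes at most 50 mm and 8.59 degrees, less where a joint would pass 70% of its speed; a pose out of reach is approached as far as the arm can. A call with a gripper value outside its range is refused whole. The fingers move at their own pace and stop on an object; "newtons" is the grip in N (left out, the last holds). Time passes only in rows, so rows that do not move let the fingers close. It gives the time, the measured TCP pose, the force and the opening at its end, in the units of the state.
- ctrl.get_state(): the state, without advancing time (a new reading comes with each control period).
- ctrl.snapshot(name): name is "side" or "top"; returns a dict with "color" (400x640x3 uint8, blue, green, red), "fx", "fy", "cx", "cy" (pixels), "distortion" ([k1, k2, p1, p2, k3] as OpenCV has them; the pictures are not rectified), "position" and "orientation" of the camera in the world. Camera axes: x right, y up, looking along -z (the intrinsics and any distortion apply to the point x, -y, -z); pixel columns grow to the right and rows downward; lengths in mm; the calibration is good to about 2 mm. A picture is of the moment at which its call begins. There is no depth.
- ctrl.close_job(): hands the job in, once; it reports no verdict.
The state is a dict: "clock": time; "joint_pos": joint angles; "joint_velocities": joint speeds; "tau": joint torques, N m; "eef_pos": TCP position; "tool_rot": TCP orientation; "force": force on the tool from outside, world axes, zero at the start; "torque": the same for the moment, N m; "grip_width": finger opening in mm.
Only numpy, scipy, OpenCV 4.12 (cv2) and the standard library are available. Lean on these libraries where they do the work, as an engineer would, in place of code of your own. Each camera call takes 0.05 s, during which the arm holds its last target.

## Task

Lift the orange-framed clear guard flap over the lock gently all the way back to its open stop and leave it there. Turn the black dial, feeling its clicks, until its yellow pointer stands at the yellow mark on the shackle side of the blue lock, then pull the shackle (it has a red tab) fully out. Last, lift the open lock straight up off the hasp, and finish while still holding it up level, dial side up, well clear of the case (its underside at least 5 cm above the case top), leaving the other things on the bench alone.

Things in the scene. Friction and masses are not known exactly. Their poses are not given: they have to be found in the camera images.
- case: grey steel case fixed to the bench, its flat top 45 mm up. Origin on the bench under the lock's centre; +x to the flap's hinge end, -x to the shackle side (x -75 to +110, y +-58 mm). The lock lies on top between 6 to 12 mm high corner guides (1.7 mm play; the middle 30 mm of its y sides are free for fingers). Hinge posts at x = 85, y = +-52, 68 mm above the top
- hasp_hook (a point): top of the fixed steel hasp hook, axes as the case's, 24 mm above the case top: an upside-down L 16 mm wide, foot at case x = -36 mm, nose reaching to x = -56. It stands inside the U of the shackle and its nose covers the closed shackle; the lock can be lifted straight up only with the shackle pulled out
- flap (a joint): hinge of the guard flap along the case's y axis, at case x = +85 mm, z = 107 mm. 0 = level over the lock, grows as the front edge is lifted, up and over towards case +x; 1.75 rad = against its open stop, leaning back a little past upright. A friction hinge: about 0.09 N m, stays where it is left
- flap_hinge (a point): point on the flap's hinge axis, middle of the flap; its axes turn with the flap (its own y axis is the hinge axis, along the case's y)
- flap_handle (a point): centre of the flap's handle: an orange round bar 18 mm in diameter, 22 mm long along the hinge axis, on an arm 9 mm wide and 30 mm long in front of the 90 mm wide, 6 mm thick flap, 135 mm from the hinge axis. Pinched on its two end faces it can turn between the fingers as the flap swings
- lock: loose blue combination lock, about 0.3 to 0.45 kg, body 56 (x) x 52 (y) x 24 mm high, origin at the centre of its underside, dial on top, steel shackle out of its -x side. It lies on the case, its axes along the case's
- dial (a joint): angle of the black dial, anticlockwise from above; 0 = its yellow pointer points to the lock's own -x side, at the yellow mark. A click every 0.524 rad (about 0.05 N m); starts one to three clicks anticlockwise of the mark (+0.52 to +1.57). The shackle is free only within about 0.09 rad of 0, which is a click
- dial_grip (a point): middle of the dial's grip bar: 36 mm long, 10 mm wide, 41 mm above the lock's underside (bar from 30 to 52 mm), on the dial's axis, on a dial disc 42 mm in diameter whose top is 31 mm above the underside: fingertips must stay above that. Its own x axis runs along the bar, the yellow pointer is at the -x end
- shackle (a joint): how far the shackle is pulled out, m: 0 closed, 0.018 fully out, along the lock's own -x. Sliding friction about 2 N, stays where it is left; 1 mm of play when locked
- shackle_tab (a point): centre of the red upright pull tab on the bow of the shackle, 10 (x) x 20 (y) x 28 mm high, 26 mm above the lock's underside (tab from 9 to 37 mm); moves with the shackle; 73 mm from the lock's centre when closed
- tip_box: bystander, fixed: clear pipette tip box, 86 x 121 x 55 mm, origin at the centre of its underside
- dropper_red: bystander, leave alone: red-capped dropper bottle, 70 mm tall, origin at the centre of its underside
- dropper_green: bystander, leave alone: green-capped dropper bottle, 74 mm tall, origin at the centre of its underside
- tape: bystander, leave alone: roll of masking tape, 98 mm wide, 25 mm high, origin at the centre of its underside
- vial: bystander, leave alone: glass vial with black stopper, 33 mm wide, 58 mm tall, origin at the centre of its underside
- timer: bystander, leave alone: white lab timer, 66 x 66 x 19 mm, origin at the centre of its underside
- mouse: bystander, leave alone: black computer mouse, 110 x 58 x 39 mm, origin at the centre of its underside
- pen_3: bystander, leave alone: green pen, 145 mm long, 12 mm thick, origin at the centre of its underside

How it is judged:
By the outcome, as a careful person would: the job done as asked, in the order asked, and still so for the second after the job is handed in, while the arm keeps its last pose, push and grip.
It also fails if it takes over 72 s, if anything falls off the work surface, if the arm or the gripper's body presses on something with over 40 N, if the wrist force passes 120 N, or if a joint passes its speed limit or range.

## Working session

There is one attempt and no reset: what is moved stays moved. The work goes in short steps, Python scripts to look and compute and a tool call to move; the robot and the scene stay as the last step left them, time stands still between calls to the robot, and variables do not carry over. Pictures are saved under pics/ and viewed, and the job is handed in when it is done.

Besides the shell and the picture viewer there is one more tool, called after "Emit:" in YAML: its name, and indented under it one key for each argument. jog_arm: Moves the arm, as the interface text tells. Its arguments: {"type":"object","properties":{"targets":{"type":"array","items":{"type":"object","properties":{"tx":{"type":"number"},"ty":{"type":"number"},"tz":{"type":"number"},"ax":{"type":"number"},"ay":{"type":"number"},"az":{"type":"number"},"claw":{"type":"number"}}}},"newtons":{"type":"number"}},"required":["targets"]}

```bash
ls; mkdir -p pics; python3 - <<'E'
from bench import ctrl
import cv2
print(ctrl.get_state(), ctrl.hold_point_z)
for n in("side","top"):
    s=ctrl.snapshot(n); cv2.imwrite(f"pics/{n}0.png",s["color"]); print({k:v for k,v in s.items() if k!="color"})
E
```

```text
pics
{'clock': 0.0, 'joint_pos': array([ 1.54960564e+00,  2.55768365e-01,  1.07001626e-01, -4.69330388e-04,
       -1.42390523e+00, -2.84603298e-01]), 'joint_velocities': array([ 0.0001715 , -0.00036825,  0.00141341,  0.00082989,  0.00035175,
        0.00054891]), 'tau': array([ 1.11844362e-03, -3.86626482e+01,  2.37943304e+01,  5.36500588e+00,
       -6.07458744e-03, -1.96843203e-06]), 'eef_pos': array([165.37267695, 524.02795692, 230.38420342]), 'tool_rot': array([ 1.61281499,  1.56886409, -1.83464077]), 'force': array([-0.2417391 ,  0.47258393,  0.67688688]), 'torque': array([0.00509676, 0.00139362, 0.06291533]), 'grip_width': 85.73775139352864} 18.700000000000003
{'fx': 480.2315201308896, 'fy': 480.2315201308896, 'cx': 319.677421994849, 'cy': 197.7907088287556, 'distortion': array([-0.08531426,  0.        ,  0.        ,  0.        ,  0.        ]), 'position': array([472.92383754, 906.33672596, 986.48001396]), 'orientation': array([ 0.86494718,  0.02054109, -3.10515289])}
{'fx': 484.9348712409418, 'fy': 484.9348712409418, 'cx': 309.7678850521576, 'cy': 198.75870802958212, 'distortion': array([-0.10599797,  0.        ,  0.        ,  0.        ,  0.        ]), 'position': array([ 151.44018862, -151.570779  , 1797.50684066]), 'orientation': array([ 2.14140870e-01,  5.66273513e-04, -1.59445258e+00])}
```

View pics/side0.png

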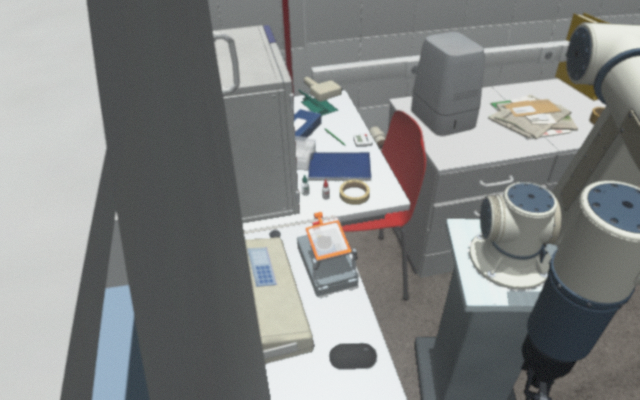

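View pics/top0.png

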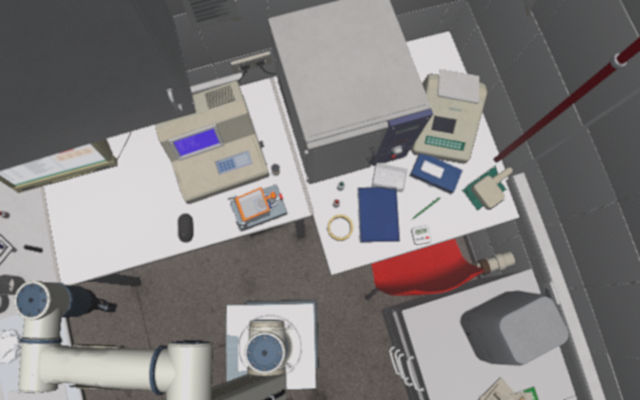

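```bash
cat > h.py <<'E'
import numpy as np, cv2
from bench import ctrl
from scipy.spatial.transform import Rotation as R
def cam(s):
    K=np.array([[s["fx"],0,s["cx"]],[0,s["fy"],s["cy"]],[0,0,1.]])
    Rc=R.from_euler('xyz',s["orientation"]).as_matrix()
    return K,s["distortion"],Rc,np.array(s["position"])
def proj(s,P):
    K,d,Rc,p=cam(s); q=(np.atleast_2d(P)-p)@Rc; q=q*[1,-1,-1]
    return cv2.projectPoints(q.reshape(-1,1,3),np.zeros(3),np.zeros(3),K,d)[0].reshape(-1,2)
def ray(s,uv):
    K,d,Rc,p=cam(s); u=cv2.undistortPoints(np.array(uv,float).reshape(-1,1,2),K,d).reshape(-1,2)
    return p,np.c_[u[:,0],-u[:,1],-np.ones(len(u))]@Rc.T
def onz(s,uv,z):
    p,r=ray(s,uv); return p+r*((z-p[2])/r[:,2])[:,None]
def crop(s,c,w,h,k,name):
    x,y=int(c[0]-w/2),int(c[1]-h/2)
    cv2.imwrite(name,cv2.resize(s["color"][y:y+h,x:x+w],None,fx=k,fy=k,interpolation=cv2.INTER_CUBIC)); print(name,"x0,y0",x,y,"k",k)
def st():
    s=ctrl.get_state(); 
    Rm=R.from_euler('xyz',s["tool_rot"]).as_matrix()
    return s,Rm,np.array(s["eef_pos"])
E
python3 - <<'E'
from h import *
s=ctrl.snapshot("side"); crop(s,(328,250),100,100,6,"pics/sc.png")
t=ctrl.snapshot("top"); crop(t,(258,205),80,60,8,"pics/tc.png")
E
```

```text
pics/sc.png x0,y0 278 200 k 6
pics/tc.png x0,y0 218 175 k 8
```

View pics/sc.png

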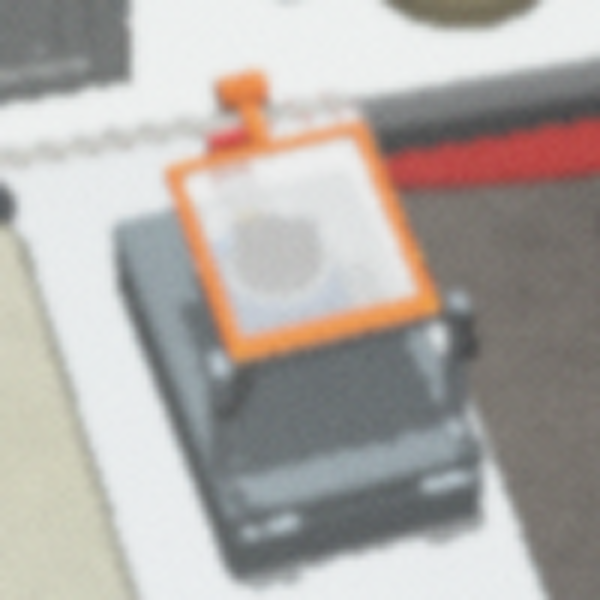

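View pics/tc.png

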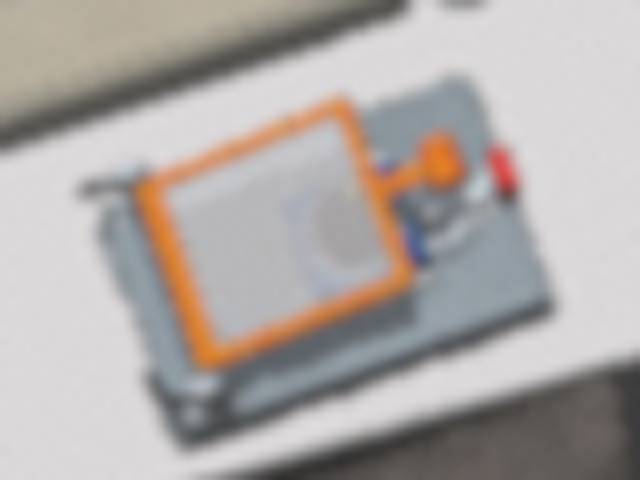

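```bash
cat > fit.py <<'E'
from h import *
from scipy.optimize import least_squares
t=ctrl.snapshot("top"); s=ctrl.snapshot("side")
def tp(u,v): return (218+u/8-.0,175+v/8)
def sp(u,v): return (278+u/6,200+v/6)
# case-frame points with picks (crop coords adj -0.5 px centre ignored)
obs=[(t,tp(440,160),(-50,0,107+0)),(s,sp(242,94),(-50,0,107)),
 (t,tp(503,172),(-73,0,80)),
 (t,tp(145,183),(85+3,-45,110)),(t,tp(205,368),(88,45,110)),
 (s,sp(240,358),(88,-45,107)),(s,sp(438,305),(88,45,107)),
 (t,tp(182,447),(110,58,0)),(t,tp(550,312),(-75,58,0)),
 (s,sp(238,578),(110,-58,0)),(s,sp(478,518),(110,58,0)),
 (t,tp(465,78),(-75,-58,45)),
]
def W(p,P):
    c,sn=np.cos(p[2]),np.sin(p[2]); P=np.asarray(P,float)
    return np.array([p[0]+c*P[0]-sn*P[1],p[1]+sn*P[0]+c*P[1],P[2]])
if __name__=="__main__":
    best=None
    for y0 in np.arange(-3,3.2,.7):
        f=lambda p: np.concatenate([(proj(o[0],W(p,o[2]))[0]-o[1])*(3.6 if o[0] is t else 2.) for o in obs])
        r=least_squares(f,[470,0,y0],loss='soft_l1',f_scale=4)
        if best is None or r.cost<best.cost: best=r
    print(best.x,best.cost); print(np.round(f(best.x).reshape(-1,2),1))
    for a,b in((0,1),):
        p1,r1=ray(t,[obs[0][1]]);p2,r2=ray(s,[obs[1][1]])
        A=np.c_[r1[0],-r2[0]]; l=np.linalg.lstsq(A,p2-p1,rcond=None)[0]; print(p1+l[0]*r1[0],p2+l[1]*r2[0])
E
python3 fit.py
```

```text
[513.82644237  14.34084402   8.19175932] 122.96356414045874
[[ 4.7  5.3]
 [-1.2  8.6]
 [-0.3 -2.2]
 [-8.7  0.9]
 [-6.3  1.4]
 [-2.5  1.5]
 [ 0.6  2.1]
 [ 2.8  2.4]
 [ 3.8  1.4]
 [-4.4 -1.1]
 [ 0.4 -3.3]
 [ 1.5 -4.3]]
[531.41204526 -29.62752744 126.65078531] [528.28125935 -29.18744069 125.97092727]
```

```bash
cat > fit2.py <<'E'
from fit import *
tp0=np.array
def model(p,o):
    P=np.array(o[2],float)
    if o[3]=='f': # flap pt: distance r from hinge along -x, y, thickness h
        r,y,h=P; r=r+(p[4] if r<20 else 0); a=p[3]; P=np.array([85-r*np.cos(a)+h*np.sin(a),y,107+r*np.sin(a)+h*np.cos(a)])
    off=p[5:7] if o[0] is t else p[7:9]
    return proj(o[0],W(p,P))[0]+off
O=[(t,tp(440,160),(135,0,0),'f'),(s,sp(242,94),(135,0,0),'f'),
 (t,tp(503,172),(-73,0,80),0),
 (t,tp(145,183),(0,-45,3),'f'),(t,tp(205,368),(0,45,3),'f'),
 (s,sp(240,358),(0,-45,0),'f'),(s,sp(438,305),(0,45,0),'f'),
 (t,tp(182,447),(110,58,0),0),(t,tp(550,312),(-75,58,0),0),
 (s,sp(238,578),(110,-58,0),0),(s,sp(478,518),(110,58,0),0),
 (t,tp(465,78),(-75,-58,45),0),(s,sp(118,222),(-75,-58,45),0)]
f=lambda p: np.concatenate([np.concatenate([(model(p,o)-o[1])*(3.6 if o[0] is t else 2.) for o in O]),p[5:9]*2,[p[4]*.2]])
r=least_squares(f,[514,14,1.909,.1,0,0,0,0,0],loss='soft_l1',f_scale=4)
print(np.round(r.x,3),r.cost); print(np.round(r.fun.reshape(-1)[:26].reshape(-1,2),1))
E
python3 fit2.py
```

```text
[ 5.11204e+02  1.67120e+01  1.90600e+00  1.68000e-01  5.78200e+00
  2.64000e-01 -4.72000e-01  3.07000e-01  7.57000e-01] 39.765753793268644
[[-0.2  2. ]
 [ 1.5 -0.3]
 [-1.6 -1.1]
 [-2.5 -1.5]
 [-0.2 -0.8]
 [-2.1 -1.1]
 [ 0.8 -0.2]
 [ 1.2  3. ]
 [ 2.5  2.5]
 [-2.1  1.9]
 [ 2.9 -0.2]
 [ 0.4 -3.4]
 [-1.5 -1.4]]
```

```bash
cat > g.py <<'E'
from h import *
import sys
C=np.array([511.2,16.7]); YAW=1.906
def case2w(P):
    c,s=np.cos(YAW),np.sin(YAW); return np.array([C[0]+c*P[0]-s*P[1],C[1]+s*P[0]+c*P[1],P[2]])
def w2case(p):
    c,s=np.cos(YAW),np.sin(YAW); d=np.array(p[:2])-C; return np.array([c*d[0]+s*d[1],-s*d[0]+c*d[1],p[2]])
def toolyaw(Rm): # angle of tool y in world, relative case y, deg
    return np.degrees(np.arctan2(Rm[1,1],Rm[0,1])-YAW-np.pi/2)
def Rt(theta,flip=False): # down tool, jaw at theta (rad) from case y, CCW
    a=YAW+np.pi/2+theta+(np.pi if flip else 0)
    x=np.array([0,0,-1.]);y=np.array([np.cos(a),np.sin(a),0]); return np.c_[x,y,np.cross(x,y)]
def goto(P,theta=0,flip=False,incase=True):
    s,Rm,p=st(); T=case2w(P) if incase else np.array(P)
    d=Rm.T@(T-p)/1000; rv=np.degrees(R.from_matrix(Rm.T@Rt(theta,flip)).as_rotvec())
    print("t=%.2f"%s["clock"],"d(m)",np.round(d,4),"rot deg",np.round(rv,2),"q",np.round(s["joint_pos"],2))
    print(" tcp case",np.round(w2case(p),1),"F",np.round(s["force"],1),"w",round(s["grip_width"],1))
E
python3 - <<'E'
from g import *
s,Rm,p=st(); print(Rm.round(3),toolyaw(Rm))
goto((-48,0,200)); goto((-48,0,200),0,True)
E
```

```text
[[-0.    -0.301 -0.954]
 [-0.    -0.954  0.301]
 [-1.     0.    -0.   ]] -306.724927116194
t=0.40 d(m) [ 0.0313  0.4186 -0.5112] rot deg [ 5.328e+01 -1.000e-02 -1.000e-02] q [ 1.55  0.26  0.11 -0.   -1.42 -0.28]
 tcp case [593.2 159.4 231.1] F [ 0.7  0.9 -0.4] w 85.5
t=0.40 d(m) [ 0.0313  0.4186 -0.5112] rot deg [-1.2672e+02  2.0000e-02 -1.0000e-02] q [ 1.55  0.26  0.11 -0.   -1.42 -0.28]
 tcp case [593.2 159.4 231.1] F [ 0.7  0.9 -0.4] w 85.5
```

Emit:
jog_arm:
  targets:
    - {"ty": 0.01,"tz": -0.012,"claw": 0.0}
    - {"ty": 0.024,"tz": -0.029}
    - {"ty": 0.024,"tz": -0.029}
    - {"ty": 0.024,"tz": -0.029}
    - {"ty": 0.024,"tz": -0.029}
    - {"ty": 0.024,"tz": -0.029}
    - {"ty": 0.024,"tz": -0.029}
    - {"ty": 0.024,"tz": -0.029}
  newtons: 25

```text
validation failed for argument at $.ta...
```

Emit:
jog_arm:
  targets:
    - {"ty": 0.024,"tz": -0.029}
    - {"ty": 0.024,"tz": -0.029}
    - {"ty": 0.024,"tz": -0.029}
    - {"ty": 0.024,"tz": -0.029}
    - {"ty": 0.024,"tz": -0.029}
    - {"ty": 0.024,"tz": -0.029}
    - {"ty": 0.024,"tz": -0.029}
    - {"ty": 0.024,"tz": -0.029}

```text
validation failed for argument at $.ta...
```

Emit:
jog_arm:
  targets:
    - {"ty": 0.024,"tz": -0.029}
    - {"ty": 0.01,"tz": -0.012}
    - {"ax": 8}
    - {"ax": 8}
    - {"ax": 8}
    - {"ax": 8}
    - {"ax": 8}
    - {"ax": 8}

```text
validation failed for argument at $.ta...
```

```bash
python3 - <<'E'
from g import *
goto((-48,0,180))
s=ctrl.snapshot("side"); crop(s,(328,225),130,100,6,"pics/s1.png")
t=ctrl.snapshot("top"); crop(t,(268,200),100,70,8,"pics/t1.png")
E
```

```text
t=0.40 d(m) [ 0.0513  0.4186 -0.5112] rot deg [ 5.328e+01 -1.000e-02 -1.000e-02] q [ 1.55  0.26  0.11 -0.   -1.42 -0.28]
 tcp case [593.2 159.4 231.1] F [ 0.7  0.9 -0.4] w 85.5
pics/s1.png x0,y0 263 175 k 6
pics/t1.png x0,y0 218 165 k 8
```

Emit:
jog_arm:
  targets:
    - {"tx": 0,"ty": 0.01,"tz": -0.012,"ax": 0,"ay": 0,"az": 0,"claw": 0}
    - {"tx": 0,"ty": 0.024,"tz": -0.029,"ax": 0,"ay": 0,"az": 0,"claw": 0}
    - {"tx": 0,"ty": 0.024,"tz": -0.029,"ax": 0,"ay": 0,"az": 0,"claw": 0}
    - {"tx": 0,"ty": 0.024,"tz": -0.029,"ax": 0,"ay": 0,"az": 0,"claw": 0}
    - {"tx": 0,"ty": 0.024,"tz": -0.029,"ax": 0,"ay": 0,"az": 0,"claw": 0}
    - {"tx": 0,"ty": 0.024,"tz": -0.029,"ax": 0,"ay": 0,"az": 0,"claw": 0}
    - {"tx": 0,"ty": 0.024,"tz": -0.029,"ax": 0,"ay": 0,"az": 0,"claw": 0}
    - {"tx": 0,"ty": 0.024,"tz": -0.029,"ax": 0,"ay": 0,"az": 0,"claw": 0}
  newtons: 25

```text
clock: 1.3
eef_pos: [317.5, 287.9, 231.6]
tool_rot: [-1.875, 1.57, 0.961]
force: [-0.1, 0.0, 0.2]
grip_width: 42.7
```

Emit:
jog_arm:
  targets:
    - {"tx": 0,"ty": 0.024,"tz": -0.029,"ax": 0,"ay": 0,"az": 0,"claw": 0}
    - {"tx": 0,"ty": 0.024,"tz": -0.029,"ax": 0,"ay": 0,"az": 0,"claw": 0}
    - {"tx": 0,"ty": 0.024,"tz": -0.029,"ax": 0,"ay": 0,"az": 0,"claw": 0}
    - {"tx": 0,"ty": 0.024,"tz": -0.029,"ax": 0,"ay": 0,"az": 0,"claw": 0}
    - {"tx": 0,"ty": 0.024,"tz": -0.029,"ax": 0,"ay": 0,"az": 0,"claw": 0}
    - {"tx": 0,"ty": 0.024,"tz": -0.029,"ax": 0,"ay": 0,"az": 0,"claw": 0}
    - {"tx": 0,"ty": 0.024,"tz": -0.029,"ax": 0,"ay": 0,"az": 0,"claw": 0}
    - {"tx": 0,"ty": 0.024,"tz": -0.029,"ax": 0,"ay": 0,"az": 0,"claw": 0}

```text
clock: 2.1
eef_pos: [480.7, 35.0, 231.6]
tool_rot: [-2.576, 1.57, 0.26]
force: [0.2, 2.1, 0.9]
grip_width: 42.8
```

Emit:
jog_arm:
  targets:
    - {"tx": 0,"ty": 0.024,"tz": -0.029,"ax": 0,"ay": 0,"az": 0,"claw": 0}
    - {"tx": 0,"ty": 0.01,"tz": -0.012,"ax": 0,"ay": 0,"az": 0,"claw": 0}
    - {"tx": 0,"ty": 0,"tz": 0,"ax": 8,"ay": 0,"az": 0,"claw": 0}
    - {"tx": 0,"ty": 0,"tz": 0,"ax": 8,"ay": 0,"az": 0,"claw": 0}
    - {"tx": 0,"ty": 0,"tz": 0,"ax": 8,"ay": 0,"az": 0,"claw": 0}
    - {"tx": 0,"ty": 0,"tz": 0,"ax": 8,"ay": 0,"az": 0,"claw": 0}
    - {"tx": 0,"ty": 0,"tz": 0,"ax": 8,"ay": 0,"az": 0,"claw": 0}
    - {"tx": 0,"ty": 0,"tz": 0,"ax": 8,"ay": 0,"az": 0,"claw": 0}

```text
clock: 2.9
eef_pos: [508.8, -8.3, 231.4]
tool_rot: [-1.727, 1.571, 0.265]
force: [-0.0, -0.7, 0.0]
grip_width: 42.6
```

```bash
python3 - <<'E'
from g import *
goto((-48,0,180))
s=ctrl.snapshot("side"); crop(s,(328,225),130,100,6,"pics/s1.png")
t=ctrl.snapshot("top"); crop(t,(268,200),100,70,8,"pics/t1.png")
E
```

```text
t=2.90 d(m) [ 0.0514 -0.0083 -0.026 ] rot deg [ 4.93 -0.    0.01] q [ 0.29  0.17  0.    0.   -1.4   0.13]
 tcp case [-22.8  10.5 231.4] F [-0.  -0.7  0. ] w 42.6
pics/s1.png x0,y0 263 175 k 6
pics/t1.png x0,y0 218 165 k 8
```

View pics/s1.png

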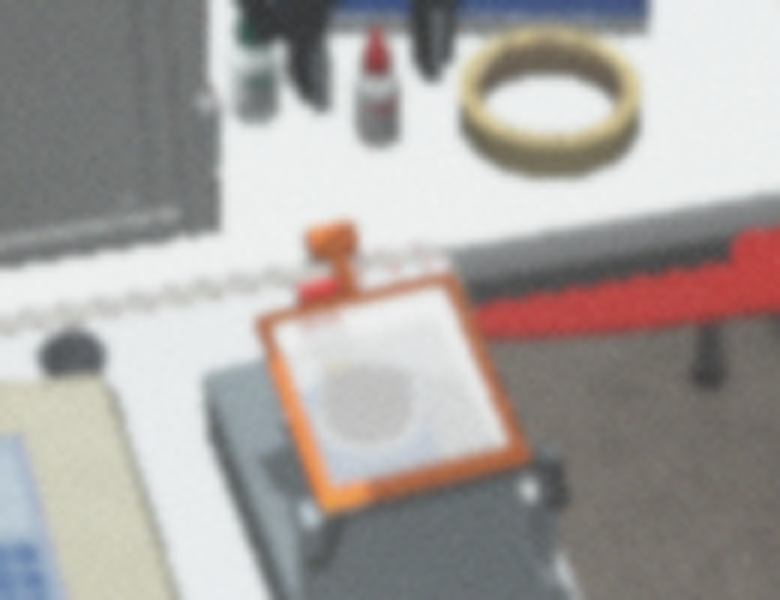

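View pics/t1.png

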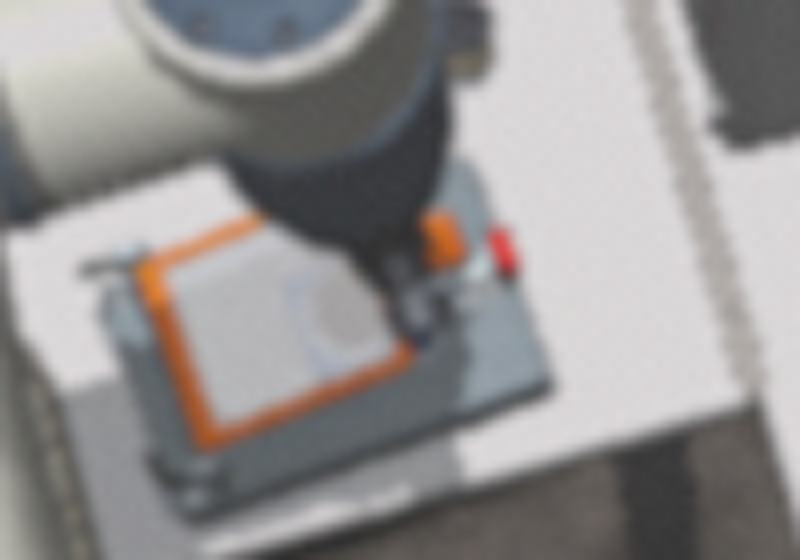

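Emit:
jog_arm:
  targets:
    - {"tx": 0,"ty": -0.004,"tz": -0.013,"ax": 2.5,"ay": 0,"az": 0,"claw": 0}
    - {"tx": 0,"ty": -0.0045,"tz": -0.013,"ax": 2.4,"ay": 0,"az": 0,"claw": 0}
    - {"tx": 0.02,"ty": 0,"tz": 0,"ax": 0,"ay": 0,"az": 0,"claw": 0}
    - {"tx": 0.02,"ty": 0,"tz": 0,"ax": 0,"ay": 0,"az": 0,"claw": 0}
    - {"tx": 0.01,"ty": 0,"tz": 0,"ax": 0,"ay": 0,"az": 0,"claw": 0}
    - {"tx": 0,"ty": 0,"tz": 0,"ax": 0,"ay": 0,"az": 0,"claw": 0}

```text
clock: 3.6
eef_pos: [526.8, -28.9, 179.8]
tool_rot: [1.429, 1.567, -2.942]
force: [0.4, -0.1, -0.3]
grip_width: 42.8
```

```bash
python3 - <<'E'
from g import *
goto((-48,0,110))
_,_,p=st()
s=ctrl.snapshot("side"); crop(s,(328,225),130,100,6,"pics/s2.png"); print((proj(s,p)[0]-[263,175])*6)
t=ctrl.snapshot("top"); crop(t,(268,200),100,70,8,"pics/t2.png"); print((proj(t,p)[0]-[218,165])*8)
E
```

```text
t=3.60 d(m) [ 0.0698 -0.0005  0.0002] rot deg [ 0.35  0.03 -0.19] q [ 0.24  0.23 -0.05 -0.   -1.29  0.1 ]
 tcp case [-48.2   0.3 179.8] F [ 0.4 -0.1 -0.3] w 42.8
pics/s2.png x0,y0 263 175 k 6
[332.67661354 152.04296327]
pics/t2.png x0,y0 218 165 k 8
[429.19883485 223.28663552]
```

View pics/s2.png

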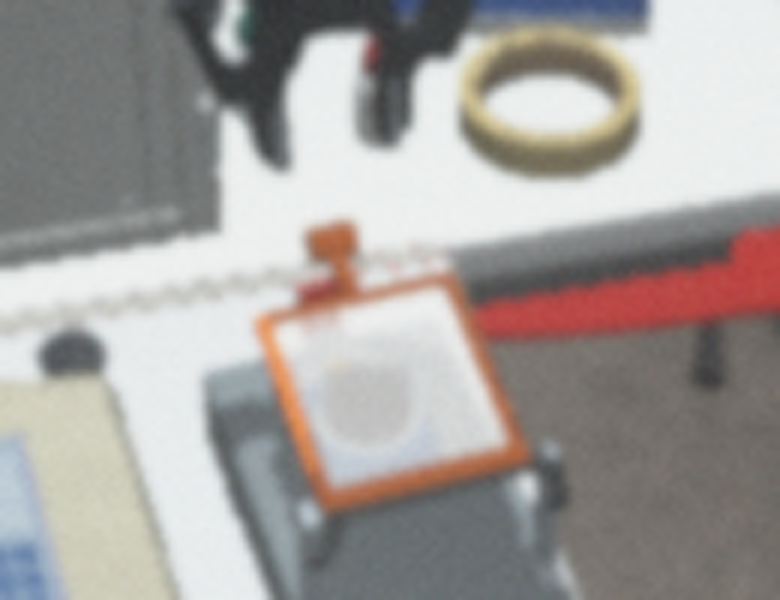

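View pics/t2.png

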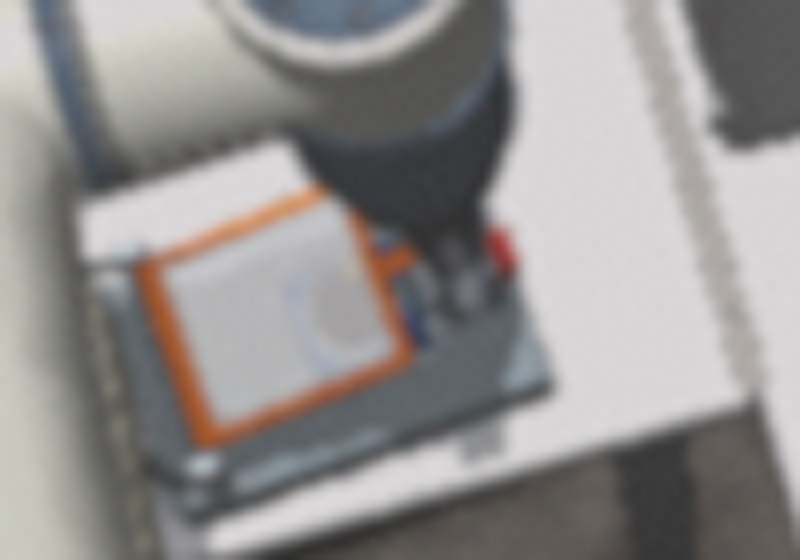

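Emit:
jog_arm:
  targets:
    - {"tx": 0.015,"ty": 0,"tz": 0,"ax": 0.3,"ay": 0,"az": 0,"claw": 0}
    - {"tx": 0.015,"ty": 0,"tz": 0,"ax": 0,"ay": 0,"az": 0,"claw": 0}
    - {"tx": 0.015,"ty": 0,"tz": 0,"ax": 0,"ay": 0,"az": 0,"claw": 0}
    - {"tx": 0.015,"ty": 0,"tz": -0.001,"ax": 0,"ay": 0,"az": 0,"claw": 0}
    - {"tx": 0.01,"ty": 0,"tz": 0,"ax": 0,"ay": 0,"az": 0,"claw": 0}
    - {"tx": 0,"ty": 0,"tz": 0,"ax": 0,"ay": 0,"az": 0,"claw": 0}

```text
clock: 4.3
eef_pos: [527.4, -29.2, 110.8]
tool_rot: [1.38, 1.57, -2.996]
force: [0.4, -0.7, 0.5]
grip_width: 42.7
```

```bash
python3 - <<'E'
from g import *
goto((-48,0,110))
_,_,p=st()
s=ctrl.snapshot("side"); crop(s,(328,225),130,100,6,"pics/s3.png"); print((proj(s,p)[0]-[263,175])*6)
E
```

```text
t=4.30 d(m) [0.0008 0.0002 0.0007] rot deg [ 0.07  0.01 -0.07] q [ 0.24  0.28 -0.17 -0.   -1.12  0.1 ]
 tcp case [-48.7  -0.2 110.8] F [ 0.4 -0.7  0.5] w 42.7
pics/s3.png x0,y0 263 175 k 6
[334.77743308 269.12532933]
```

View pics/s3.png

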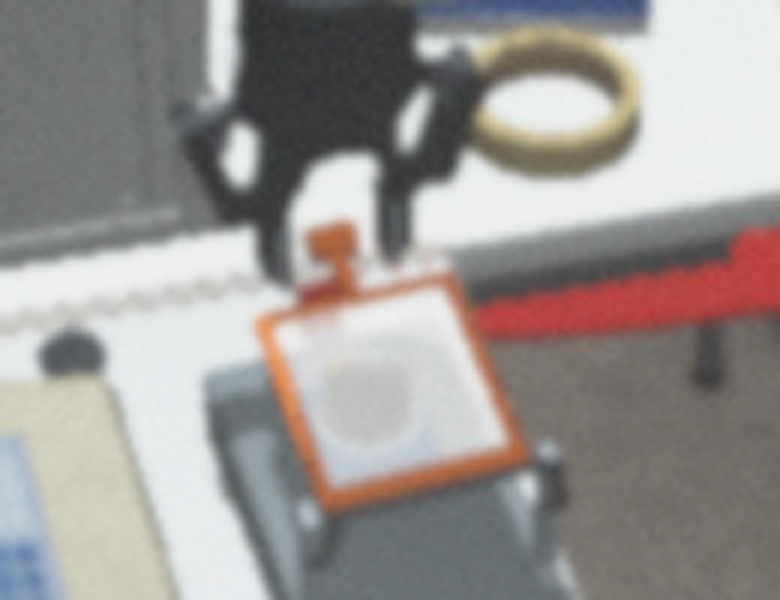

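Emit:
jog_arm:
  targets:
    - {"tx": 0,"ty": 0,"tz": 0,"ax": 0,"ay": 0,"az": 0,"claw": -1}
    - {"tx": 0,"ty": 0,"tz": 0,"ax": 0,"ay": 0,"az": 0,"claw": -1}
    - {"tx": 0,"ty": 0,"tz": 0,"ax": 0,"ay": 0,"az": 0,"claw": -1}
    - {"tx": 0,"ty": 0,"tz": 0,"ax": 0,"ay": 0,"az": 0,"claw": -1}
    - {"tx": 0,"ty": 0,"tz": 0,"ax": 0,"ay": 0,"az": 0,"claw": -1}
  newtons: 20

```text
clock: 4.85
eef_pos: [528.8, -29.1, 112.1]
tool_rot: [-1.858, 1.568, 0.049]
force: [4.4, 0.4, 0.5]
grip_width: 21.6
```

```bash
python3 - <<'E'
from g import *
import numpy as np
goto((-48,0,110))
_,Rm,p=st()
# arc plan: tool-frame increments for handle from a0
a0=0.165; A=np.linspace(a0,1.75,25)
P=np.array([case2w((85-135*np.cos(a),0,107+135*np.sin(a))) for a in A])
print(np.round(np.diff(P,axis=0)@Rt(0)/1000,4))
E
```

```text
t=4.85 d(m) [0.002  0.0016 0.001 ] rot deg [ 0.09 -0.04  0.15] q [ 0.24  0.28 -0.17  0.   -1.12  0.1 ]
 tcp case [-49.   -1.6 112.1] F [4.4 0.4 0.5] w 21.6
[[-0.0087  0.      0.0018]
 [-0.0086 -0.      0.0023]
 [-0.0084 -0.      0.0029]
 [-0.0082  0.      0.0034]
 [-0.008  -0.      0.004 ]
 [-0.0077  0.      0.0045]
 [-0.0074 -0.      0.005 ]
 [-0.007  -0.      0.0055]
 [-0.0067 -0.      0.0059]
 [-0.0063  0.      0.0063]
 [-0.0058 -0.      0.0067]
 [-0.0054  0.      0.0071]
 [-0.0049 -0.      0.0075]
 [-0.0044 -0.      0.0078]
 [-0.0039  0.      0.008 ]
 [-0.0033 -0.      0.0083]
 [-0.0028 -0.      0.0085]
 [-0.0022  0.      0.0086]
 [-0.0016  0.      0.0088]
 [-0.001   0.      0.0089]
 [-0.0005  0.      0.0089]
 [ 0.0001 -0.      0.0089]
 [ 0.0007  0.      0.0089]
 [ 0.0013  0.      0.0088]]
```

Emit:
jog_arm:
  targets:
    - {"tx": -0.0022,"ty": -0.0014,"tz": 0.0005,"ax": 0,"ay": 0,"az": 0,"claw": -1}
    - {"tx": -0.0043,"ty": 0,"tz": 0.001,"ax": 0,"ay": 0,"az": 0,"claw": -1}
    - {"tx": -0.0043,"ty": 0,"tz": 0.0011,"ax": 0,"ay": 0,"az": 0,"claw": -1}
    - {"tx": -0.0043,"ty": 0,"tz": 0.0012,"ax": 0,"ay": 0,"az": 0,"claw": -1}
    - {"tx": -0.0042,"ty": 0,"tz": 0.0014,"ax": 0,"ay": 0,"az": 0,"claw": -1}
    - {"tx": -0.0042,"ty": 0,"tz": 0.0015,"ax": 0,"ay": 0,"az": 0,"claw": -1}

```text
clock: 5.45
eef_pos: [526.5, -22.4, 135.1]
tool_rot: [1.705, 1.57, -2.671]
force: [1.8, -3.3, -1.9]
grip_width: 21.3
```

```bash
python3 - <<'E'
from g import *
s,Rm,p=st(); print(w2case(p),s["force"]@Rm,s["torque"],s["grip_width"])
s=ctrl.snapshot("side"); crop(s,(328,225),130,100,6,"pics/s4.png")
E
```

```text
[-41.99623405  -1.56426798 135.08586597] [ 1.92361248 -0.61436053 -3.71540107] [-1.24925115 -0.98156976 -0.03151255] 21.28921581616039
pics/s4.png x0,y0 263 175 k 6
```

View pics/s4.png

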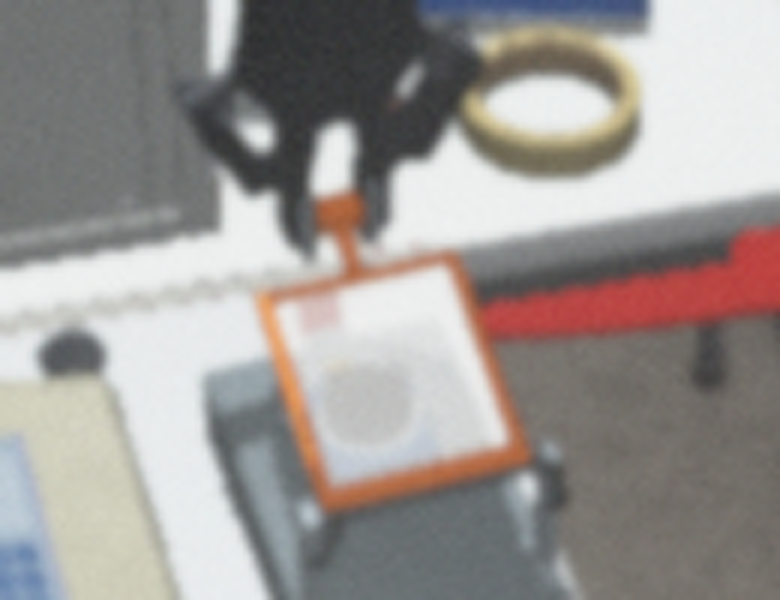

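```bash
cat > arc.py <<'E'
from g import *
s,Rm,p=st(); q=w2case(p)+[0,0,18.7]; d=q-[85,0,107]; a=np.arctan2(d[2],-d[0])
print("t",round(s["clock"],2),"a",round(a,3),"r",round(np.hypot(d[0],d[2]),1),"y",round(q[1],1),"Ft",(s["force"]@Rm).round(1),"w",round(s["grip_width"],1))
A=a+.04*np.arange(9)
P=np.array([case2w((85-135*np.cos(x),0,107+135*np.sin(x))) for x in A])
print(np.round(np.diff(P,axis=0)@Rm*1,1))
E
python3 arc.py
```

```text
t 5.5 a 0.358 r 135.3 y -1.6 Ft [-0.3 -0.4 -2.6] w 21.9
[[-5.  -0.   2. ]
 [-4.9 -0.   2.2]
 [-4.8 -0.   2.4]
 [-4.7 -0.   2.6]
 [-4.6 -0.   2.8]
 [-4.5 -0.   2.9]
 [-4.4 -0.   3.1]
 [-4.3 -0.   3.3]]
```

Emit:
jog_arm:
  targets:
    - {"tx": -0.005,"ty": 0,"tz": 0.0016,"ax": 0,"ay": 0,"az": 0,"claw": -1}
    - {"tx": -0.0049,"ty": 0,"tz": 0.0022,"ax": 0,"ay": 0,"az": 0,"claw": -1}
    - {"tx": -0.0048,"ty": 0,"tz": 0.0024,"ax": 0,"ay": 0,"az": 0,"claw": -1}
    - {"tx": -0.0047,"ty": 0,"tz": 0.0026,"ax": 0,"ay": 0,"az": 0,"claw": -1}
    - {"tx": -0.0046,"ty": 0,"tz": 0.0028,"ax": 0,"ay": 0,"az": 0,"claw": -1}
    - {"tx": -0.0045,"ty": 0,"tz": 0.0029,"ax": 0,"ay": 0,"az": 0,"claw": -1}
    - {"tx": -0.0044,"ty": 0,"tz": 0.0031,"ax": 0,"ay": 0,"az": 0,"claw": -1}
    - {"tx": -0.0043,"ty": 0,"tz": 0.0033,"ax": 0,"ay": 0,"az": 0,"claw": -1}

```text
clock: 6.3
eef_pos: [519.4, -2.4, 172.1]
tool_rot: [1.236, 1.57, -3.14]
force: [-0.5, -1.0, -2.9]
grip_width: 21.4
```

```bash
python3 arc.py
```

```text
t 6.3 a 0.67 r 135.0 y -1.5 Ft [ 2.9  0.8 -0.8] w 21.4
[[-4.2 -0.   3.4]
 [-4.  -0.   3.6]
 [-3.9 -0.   3.8]
 [-3.7 -0.   3.9]
 [-3.6 -0.   4.1]
 [-3.4 -0.   4.2]
 [-3.2 -0.   4.3]
 [-3.  -0.   4.5]]
```

Tracks the arc well with low force.

Emit:
jog_arm:
  targets:
    - {"tx": -0.0042,"ty": 0,"tz": 0.0034,"ax": 0,"ay": 0,"az": 0,"claw": -1}
    - {"tx": -0.004,"ty": 0,"tz": 0.0036,"ax": 0,"ay": 0,"az": 0,"claw": -1}
    - {"tx": -0.0039,"ty": 0,"tz": 0.0038,"ax": 0,"ay": 0,"az": 0,"claw": -1}
    - {"tx": -0.0037,"ty": 0,"tz": 0.0039,"ax": 0,"ay": 0,"az": 0,"claw": -1}
    - {"tx": -0.0036,"ty": 0,"tz": 0.0041,"ax": 0,"ay": 0,"az": 0,"claw": -1}
    - {"tx": -0.0034,"ty": 0,"tz": 0.0042,"ax": 0,"ay": 0,"az": 0,"claw": -1}
    - {"tx": -0.0032,"ty": 0,"tz": 0.0043,"ax": 0,"ay": 0,"az": 0,"claw": -1}
    - {"tx": -0.003,"ty": 0,"tz": 0.0045,"ax": 0,"ay": 0,"az": 0,"claw": -1}

```text
clock: 7.1
eef_pos: [509.0, 27.3, 201.3]
tool_rot: [2.136, 1.57, -2.24]
force: [-3.7, -3.2, -1.1]
grip_width: 21.5
```

```bash
python3 arc.py
```

```text
t 7.1 a 0.99 r 135.2 y -1.4 Ft [ 1.1  4.6 -1.8] w 21.5
[[-2.9 -0.   4.6]
 [-2.7 -0.   4.7]
 [-2.5 -0.   4.8]
 [-2.3 -0.   4.9]
 [-2.1 -0.   5. ]
 [-1.9 -0.   5.1]
 [-1.7 -0.   5.1]
 [-1.5 -0.   5.2]]
```

Emit:
jog_arm:
  targets:
    - {"tx": -0.0029,"ty": 0,"tz": 0.0046,"ax": 0,"ay": 0,"az": 0,"claw": -1}
    - {"tx": -0.0027,"ty": 0,"tz": 0.0047,"ax": 0,"ay": 0,"az": 0,"claw": -1}
    - {"tx": -0.0025,"ty": 0,"tz": 0.0048,"ax": 0,"ay": 0,"az": 0,"claw": -1}
    - {"tx": -0.0023,"ty": 0,"tz": 0.0049,"ax": 0,"ay": 0,"az": 0,"claw": -1}
    - {"tx": -0.0021,"ty": 0,"tz": 0.005,"ax": 0,"ay": 0,"az": 0,"claw": -1}
    - {"tx": -0.0019,"ty": 0,"tz": 0.0051,"ax": 0,"ay": 0,"az": 0,"claw": -1}
    - {"tx": -0.0017,"ty": 0,"tz": 0.0051,"ax": 0,"ay": 0,"az": 0,"claw": -1}
    - {"tx": -0.0015,"ty": 0,"tz": 0.0052,"ax": 0,"ay": 0,"az": 0,"claw": -1}

```text
clock: 7.9
eef_pos: [495.9, 64.3, 219.2]
tool_rot: [2.431, 1.57, -1.945]
force: [-3.5, -4.3, 0.7]
grip_width: 21.5
```

```bash
python3 arc.py
```

```text
t 7.9 a 1.31 r 135.5 y -1.2 Ft [-0.7  4.7 -2.9] w 21.5
[[-1.3 -0.   5.2]
 [-1.1 -0.   5.3]
 [-0.9 -0.   5.3]
 [-0.7 -0.   5.4]
 [-0.4 -0.   5.4]
 [-0.2 -0.   5.4]
 [-0.  -0.   5.4]
 [ 0.2 -0.   5.4]]
```

Emit:
jog_arm:
  targets:
    - {"tx": -0.0013,"ty": 0,"tz": 0.0052,"ax": 0,"ay": 0,"az": 0,"claw": -1}
    - {"tx": -0.0011,"ty": 0,"tz": 0.0053,"ax": 0,"ay": 0,"az": 0,"claw": -1}
    - {"tx": -0.0009,"ty": 0,"tz": 0.0053,"ax": 0,"ay": 0,"az": 0,"claw": -1}
    - {"tx": -0.0007,"ty": 0,"tz": 0.0053,"ax": 0,"ay": 0,"az": 0,"claw": -1}
    - {"tx": -0.0004,"ty": 0,"tz": 0.0053,"ax": 0,"ay": 0,"az": 0,"claw": -1}
    - {"tx": -0.0002,"ty": 0,"tz": 0.0053,"ax": 0,"ay": 0,"az": 0,"claw": -1}
    - {"tx": 0,"ty": 0,"tz": 0.005,"ax": 0,"ay": 0,"az": 0,"claw": -1}

```text
clock: 8.6
eef_pos: [483.6, 98.9, 224.2]
tool_rot: [2.607, 1.57, -1.769]
force: [-6.1, -5.1, 3.8]
grip_width: 21.6
```

```bash
python3 arc.py
```

```text
t 8.6 a 1.583 r 135.9 y -1.0 Ft [-3.8  7.5 -2.7] w 21.6
[[ 0.2 -0.   5.4]
 [ 0.4 -0.   5.4]
 [ 0.6 -0.   5.4]
 [ 0.8 -0.   5.3]
 [ 1.  -0.   5.3]
 [ 1.2 -0.   5.3]
 [ 1.4 -0.   5.2]
 [ 1.7 -0.   5.1]]
```

Emit:
jog_arm:
  targets:
    - {"tx": 0,"ty": 0.0008,"tz": 0.003,"ax": 0,"ay": 0,"az": 0,"claw": -1}
    - {"tx": 0.0002,"ty": 0.0007,"tz": 0.003,"ax": 0,"ay": 0,"az": 0,"claw": -1}
    - {"tx": 0.0003,"ty": 0,"tz": 0.003,"ax": 0,"ay": 0,"az": 0,"claw": -1}
    - {"tx": 0.0004,"ty": 0,"tz": 0.003,"ax": 0,"ay": 0,"az": 0,"claw": -1}
    - {"tx": 0.0005,"ty": 0,"tz": 0.003,"ax": 0,"ay": 0,"az": 0,"claw": -1}
    - {"tx": 0.0006,"ty": 0,"tz": 0.002,"ax": 0,"ay": 0,"az": 0,"claw": -1}

```text
clock: 9.2
eef_pos: [477.9, 115.0, 223.0]
tool_rot: [-1.764, 1.568, 0.144]
force: [-4.3, -3.3, 9.8]
grip_width: 21.6
```

```bash
python3 arc.py
```

```text
t 9.2 a 1.71 r 136.0 y -0.9 Ft [-9.8  5.1 -1.7] w 21.6
[[ 0.9 -0.   5.3]
 [ 1.1 -0.   5.3]
 [ 1.3 -0.   5.2]
 [ 1.5 -0.   5.2]
 [ 1.7 -0.   5.1]
 [ 1.9 -0.   5.1]
 [ 2.1 -0.   5. ]
 [ 2.3 -0.   4.9]]
```

Emit:
jog_arm:
  targets:
    - {"tx": -0.001,"ty": 0.0005,"tz": 0.0015,"ax": 0,"ay": 0,"az": 0,"claw": -1}
    - {"tx": 0,"ty": 0,"tz": 0.0015,"ax": 0,"ay": 0,"az": 0,"claw": -1}
    - {"tx": 0.0002,"ty": 0,"tz": 0.0015,"ax": 0,"ay": 0,"az": 0,"claw": -1}

```text
clock: 9.5
eef_pos: [476.1, 119.4, 222.4]
tool_rot: [-1.545, 1.569, 0.363]
force: [2.4, -1.7, 2.5]
grip_width: 21.5
```

```bash
python3 arc.py
```

```text
t 9.5 a 1.744 r 136.2 y -0.7 Ft [-2.5 -1.7 -2.5] w 21.5
[[ 1.  -0.   5.3]
 [ 1.2 -0.   5.3]
 [ 1.5 -0.   5.2]
 [ 1.7 -0.   5.1]
 [ 1.9 -0.   5.1]
 [ 2.1 -0.   5. ]
 [ 2.3 -0.   4.9]
 [ 2.5 -0.   4.8]]
```

Emit:
jog_arm:
  targets:
    - {"tx": 0.0003,"ty": 0,"tz": 0.0015,"ax": 0,"ay": 0,"az": 0,"claw": -1}
    - {"tx": 0.0003,"ty": 0,"tz": 0.0015,"ax": 0,"ay": 0,"az": 0,"claw": -1}

```text
clock: 9.7
eef_pos: [475.1, 122.1, 221.9]
tool_rot: [-1.579, 1.569, 0.328]
force: [3.4, -0.2, 4.0]
grip_width: 21.6
```

```bash
python3 arc.py
```

```text
t 9.7 a 1.766 r 136.2 y -0.6 Ft [-4.  -3.2 -1.3] w 21.6
[[ 1.2 -0.   5.3]
 [ 1.4 -0.   5.2]
 [ 1.6 -0.   5.2]
 [ 1.8 -0.   5.1]
 [ 2.  -0.   5. ]
 [ 2.2 -0.   4.9]
 [ 2.4 -0.   4.8]
 [ 2.6 -0.   4.8]]
```

Not yet at the stop; keep on by small steps.

Emit:
jog_arm:
  targets:
    - {"tx": 0.0002,"ty": 0,"tz": 0.0015,"ax": 0,"ay": 0,"az": 0,"claw": -1}
    - {"tx": 0.0002,"ty": 0,"tz": 0.0015,"ax": 0,"ay": 0,"az": 0,"claw": -1}

```text
clock: 9.9
eef_pos: [474.0, 125.0, 221.4]
tool_rot: [-1.489, 1.569, 0.419]
force: [4.4, -0.1, 2.4]
grip_width: 21.2
```

```bash
python3 arc.py
```

```text
t 9.9 a 1.789 r 136.3 y -0.5 Ft [-2.4 -4.2 -1.5] w 21.2
[[ 1.3 -0.   5.2]
 [ 1.5 -0.   5.2]
 [ 1.7 -0.   5.1]
 [ 1.9 -0.   5.1]
 [ 2.1 -0.   5. ]
 [ 2.3 -0.   4.9]
 [ 2.5 -0.   4.8]
 [ 2.7 -0.   4.7]]
```

Emit:
jog_arm:
  targets:
    - {"tx": 0.0003,"ty": -0.0005,"tz": 0.0015,"ax": 0,"ay": 0,"az": 0,"claw": -1}
    - {"tx": 0.0003,"ty": 0,"tz": 0.0015,"ax": 0,"ay": 0,"az": 0,"claw": -1}

```text
clock: 10.1
eef_pos: [473.5, 126.5, 221.0]
tool_rot: [-2.865, 1.568, -0.958]
force: [7.1, -8.8, 4.8]
grip_width: 21.5
```

```bash
python3 arc.py
```

```text
t 10.1 a 1.801 r 136.3 y -0.5 Ft [ -4.8  -3.8 -10.6] w 21.5
[[ 1.3 -0.   5.2]
 [ 1.5 -0.   5.2]
 [ 1.7 -0.   5.1]
 [ 1.9 -0.   5. ]
 [ 2.1 -0.   5. ]
 [ 2.3 -0.   4.9]
 [ 2.5 -0.   4.8]
 [ 2.7 -0.   4.7]]
```

```bash
python3 - <<'E'
import numpy as np
from scipy.optimize import least_squares
D=np.array([(.358,135.3),(.67,135.),(.99,135.2),(1.31,135.5),(1.583,135.9),(1.744,136.2),(1.789,136.3),(1.801,136.3)])
P=np.c_[85-D[:,1]*np.cos(D[:,0]),107+D[:,1]*np.sin(D[:,0])]; print(P.round(1))
r=least_squares(lambda c:np.hypot(P[:,0]-c[0],P[:,1]-c[1])-c[2],[85,107,135]);print(r.x,r.fun)
r=least_squares(lambda c:np.hypot(P[:,0]-c[0],P[:,1]-c[1])-135,[85,107]);print(r.x,r.fun,np.arctan2(P[-1,1]-r.x[1],-(P[-1,0]-r.x[0])))
from g import *
s=ctrl.snapshot("side"); crop(s,(328,225),130,100,6,"pics/s5.png")
t=ctrl.snapshot("top"); crop(t,(258,205),100,70,8,"pics/t5.png")
E
```

```text
[[-41.7 154.4]
 [-20.8 190.8]
 [ 10.8 220. ]
 [ 50.1 237.9]
 [ 86.7 242.9]
 [108.5 241.2]
 [114.5 240.1]
 [116.1 239.7]]
[ 86.79419283 105.37844683 137.50666071] [ 0.04485413 -0.0932822   0.03480913  0.02898271  0.00483982 -0.00334435
  0.00411883 -0.02097807]
[ 85.58350559 107.983641  ] [ 0.50651773 -0.1487003  -0.2982666  -0.29744207 -0.08947818  0.13112345
  0.2138387   0.2096024 ] 1.7984582430049405
pics/s5.png x0,y0 263 175 k 6
pics/t5.png x0,y0 208 170 k 8
```

View pics/s5.png

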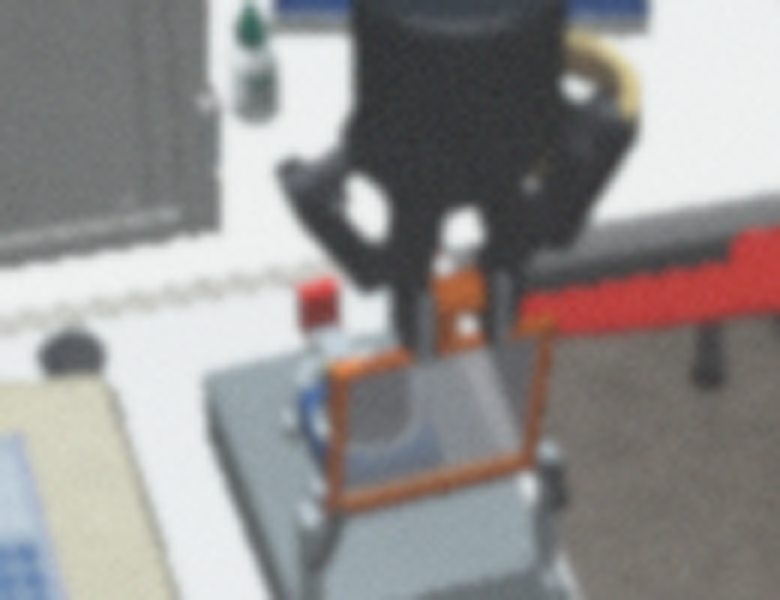

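Emit:
jog_arm:
  targets:
    - {"tx": 0,"ty": -0.0004,"tz": 0.0007,"ax": 0,"ay": 0,"az": 0,"claw": -1}
    - {"tx": 0,"ty": 0,"tz": 0,"ax": 0,"ay": 0,"az": 0,"claw": -1}

```text
clock: 10.4
eef_pos: [473.5, 126.5, 221.0]
tool_rot: [-3.132, 1.567, -1.226]
force: [5.2, -6.2, 5.5]
grip_width: 21.3
```

```bash
python3 arc.py
```

```text
t 10.4 a 1.801 r 136.3 y -0.5 Ft [-5.4 -2.9 -7.6] w 21.3
[[ 1.3 -0.   5.2]
 [ 1.5 -0.   5.2]
 [ 1.7 -0.   5.1]
 [ 1.9 -0.   5. ]
 [ 2.1 -0.   5. ]
 [ 2.3 -0.   4.9]
 [ 2.5 -0.   4.8]
 [ 2.7 -0.   4.7]]
```

Emit:
jog_arm:
  targets:
    - {"tx": 0,"ty": 0,"tz": 0,"ax": 0,"ay": 0,"az": 0,"claw": -0.3}
    - {"tx": 0,"ty": 0,"tz": 0,"ax": 0,"ay": 0,"az": 0,"claw": -0.1}
    - {"tx": 0,"ty": 0,"tz": 0,"ax": 0,"ay": 0,"az": 0,"claw": -0.1}
    - {"tx": -0.01,"ty": 0,"tz": 0,"ax": 0,"ay": 0,"az": 0,"claw": -0.1}
    - {"tx": -0.02,"ty": 0,"tz": 0,"ax": 0,"ay": 0,"az": 0,"claw": -0.1}
    - {"tx": -0.025,"ty": 0,"tz": 0,"ax": 0,"ay": 0,"az": 0,"claw": -0.1}
    - {"tx": -0.02,"ty": 0,"tz": -0.005,"ax": 0,"ay": 0,"az": 0,"claw": -0.1}
    - {"tx": 0,"ty": 0,"tz": -0.025,"ax": 0,"ay": 0,"az": 0,"claw": -0.1}

```text
clock: 11.2
eef_pos: [483.8, 101.2, 299.1]
tool_rot: [-1.477, 1.565, 0.433]
force: [0.8, 0.4, -0.3]
grip_width: 38.2
```

Emit:
jog_arm:
  targets:
    - {"tx": 0,"ty": 0,"tz": -0.04,"ax": 0,"ay": 0,"az": 0,"claw": -0.1}
    - {"tx": 0,"ty": 0,"tz": -0.04,"ax": 0,"ay": 0,"az": 0,"claw": -0.1}
    - {"tx": 0,"ty": 0,"tz": -0.04,"ax": 0,"ay": 0,"az": 0,"claw": -0.1}
    - {"tx": 0,"ty": 0,"tz": -0.04,"ax": 0,"ay": 0,"az": 0,"claw": -0.1}
    - {"tx": 0,"ty": 0,"tz": -0.02,"ax": 0,"ay": 0,"az": 0,"claw": -0.1}

```text
clock: 11.7
eef_pos: [542.6, -72.4, 295.6]
tool_rot: [1.725, 1.57, -2.653]
force: [0.2, 0.9, 0.7]
grip_width: 38.4
```

```bash
python3 - <<'E'
from g import *
goto((0,0,180))
s=ctrl.snapshot("side"); crop(s,(328,225),130,100,6,"pics/s6.png")
t=ctrl.snapshot("top"); crop(t,(258,205),100,70,8,"pics/t6.png")
E
```

```text
t=11.70 d(m) [0.1156 0.0004 0.0945] rot deg [-0.04 -0.   -0.03] q [ 0.15  0.24  0.25  0.   -1.58  0.18]
 tcp case [-94.5  -0.4 295.6] F [0.2 0.9 0.7] w 38.4
pics/s6.png x0,y0 263 175 k 6
pics/t6.png x0,y0 208 170 k 8
```

View pics/s6.png

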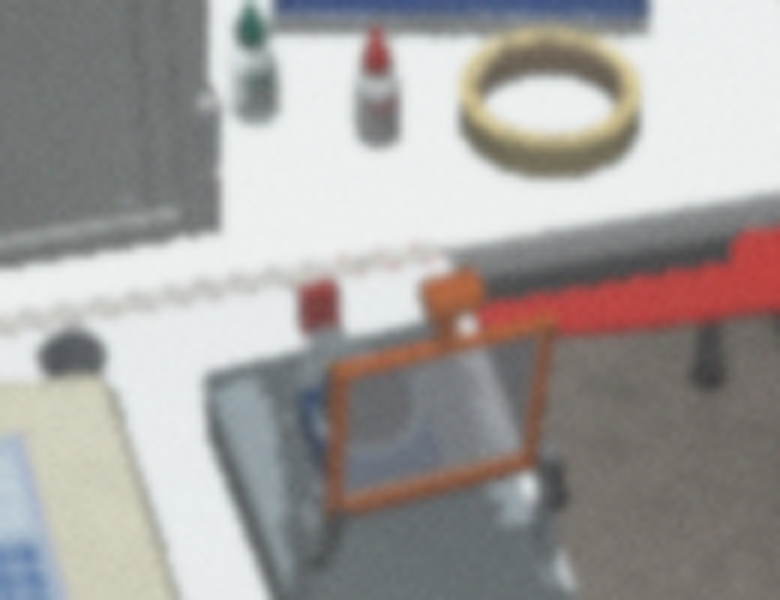

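View pics/t6.png

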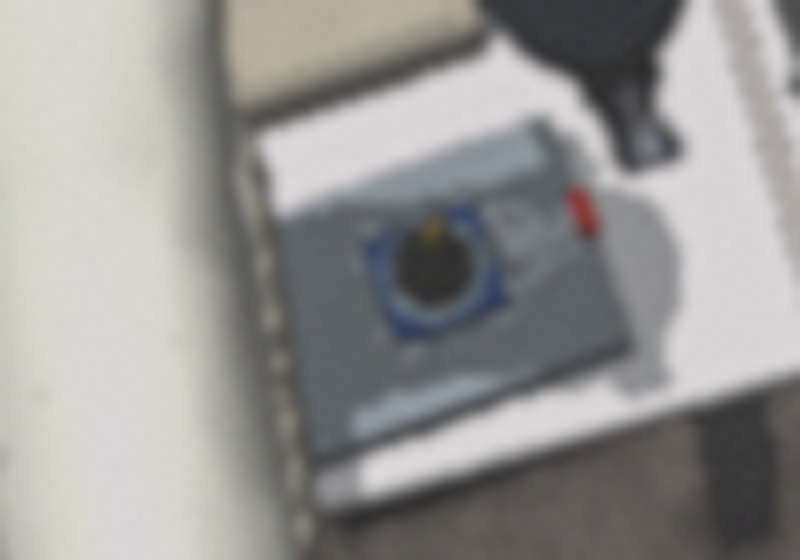

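```bash
python3 - <<'E'
from g import *
t=ctrl.snapshot("top"); img=t["color"].astype(np.float32)
for _ in range(3): img+=ctrl.snapshot("top")["color"]
img/=4
t["color"]=img.astype(np.uint8); crop(t,(262,203),24,20,30,"pics/t7.png")
hsv=cv2.cvtColor(t["color"],cv2.COLOR_BGR2HSV); 
sub=hsv[190:216,248:276]; m=(sub[...,0]>15)&(sub[...,0]<35)&(sub[...,1]>90)
ys,xs=np.nonzero(m); print([(x+248,y+190,*sub[y,x]) for x,y in zip(xs,ys)])
for h in (76,86,97): print(h,"ctr",proj(t,case2w((0,0,h)))[0].round(2))
for d in (30,60,90):
    a=np.radians(d)
    print(d,[proj(t,case2w((-r*np.cos(a),-r*np.sin(a),h)))[0].round(2) for r,h in ((16,97),(20,76),(14,97))])
E
```

```text
pics/t7.png x0,y0 250 193 k 30
[(np.int64(262), np.int64(198), np.uint8(22), np.uint8(102), np.uint8(90)), (np.int64(261), np.int64(199), np.uint8(22), np.uint8(96), np.uint8(80)), (np.int64(262), np.int64(199), np.uint8(22), np.uint8(101), np.uint8(78))]
76 ctr [261.33 203.8 ]
86 ctr [261.06 203.24]
97 ctr [260.76 202.62]
30 [array([263.66, 199.25]), array([264.91, 199.64]), array([263.3 , 199.67])]
60 [array([261.58, 198.32]), array([262.35, 198.49]), array([261.48, 198.85])]
90 [array([259.29, 198.54]), array([259.52, 198.76]), array([259.47, 199.05])]
```

View pics/t7.png

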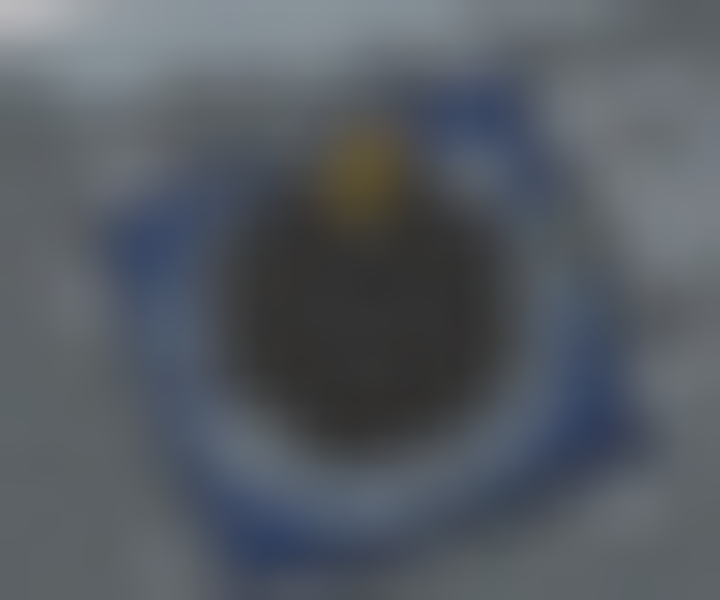

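Emit:
jog_arm:
  targets:
    - {"tx": 0,"ty": 0,"tz": 0.0315,"ax": 0,"ay": 0,"az": 0,"claw": -0.1}
    - {"tx": 0,"ty": 0,"tz": 0.0315,"ax": 0,"ay": 0,"az": 0,"claw": -0.1}
    - {"tx": 0.01,"ty": -0.001,"tz": 0.0315,"ax": 0,"ay": 0,"az": 0,"claw": -0.1}
    - {"tx": 0.025,"ty": 0,"tz": 0,"ax": -7.5,"ay": 0,"az": 0,"claw": -0.1}
    - {"tx": 0.025,"ty": 0,"tz": 0,"ax": -7.5,"ay": 0,"az": 0,"claw": -0.1}
    - {"tx": 0.025,"ty": 0,"tz": 0,"ax": -7.5,"ay": 0,"az": 0,"claw": -0.1}
    - {"tx": 0.025,"ty": 0,"tz": 0,"ax": -7.5,"ay": 0,"az": 0,"claw": -0.1}
    - {"tx": 0.025,"ty": 0,"tz": 0,"ax": -7.5,"ay": 0,"az": 0,"claw": -0.1}

```text
clock: 12.8
eef_pos: [511.6, 20.8, 160.0]
tool_rot: [-2.088, 1.57, 0.481]
force: [0.0, 0.3, -0.3]
grip_width: 39.0
```

Emit:
jog_arm:
  targets:
    - {"tx": 0.025,"ty": 0,"tz": 0,"ax": -7.5,"ay": 0,"az": 0,"claw": -0.1}
    - {"tx": 0.01,"ty": 0,"tz": 0,"ax": -7.5,"ay": 0,"az": 0,"claw": -0.1}
    - {"tx": 0,"ty": 0,"tz": 0,"ax": -7.5,"ay": 0,"az": 0,"claw": -0.1}
    - {"tx": 0,"ty": 0,"tz": 0,"ax": 0,"ay": 0,"az": 0,"claw": -0.1}

```text
clock: 13.2
eef_pos: [511.6, 20.5, 125.5]
tool_rot: [0.463, 1.571, -2.863]
force: [0.7, 0.3, 0.3]
grip_width: 38.7
```

```bash
python3 - <<'E'
from g import *
goto((0,-1.2,79.5),np.radians(60))
_,_,p=st()
s=ctrl.snapshot("side"); crop(s,(328,235),130,100,6,"pics/s8.png"); print((proj(s,p)[0]-[263,185])*6)
t=ctrl.snapshot("top"); crop(t,(258,205),100,70,8,"pics/t8.png"); print((proj(t,p)[0]-[208,170])*8)
E
```

```text
t=13.20 d(m) [ 0.046   0.0032 -0.0013] rot deg [ 0.24  0.01 -0.  ] q [ 0.35  0.24 -0.19 -0.   -1.14  1.04]
 tcp case [  3.5  -1.7 125.5] F [0.7 0.3 0.3] w 38.7
pics/s8.png x0,y0 263 185 k 6
[366.36119361 263.80510031]
pics/t8.png x0,y0 208 170 k 8
[407.04046542 246.92849251]
```

View pics/s8.png

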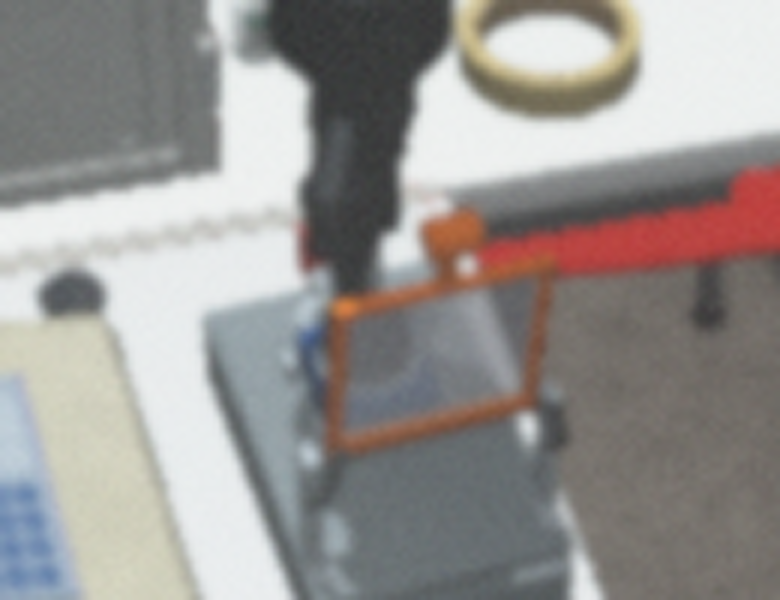

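View pics/t8.png

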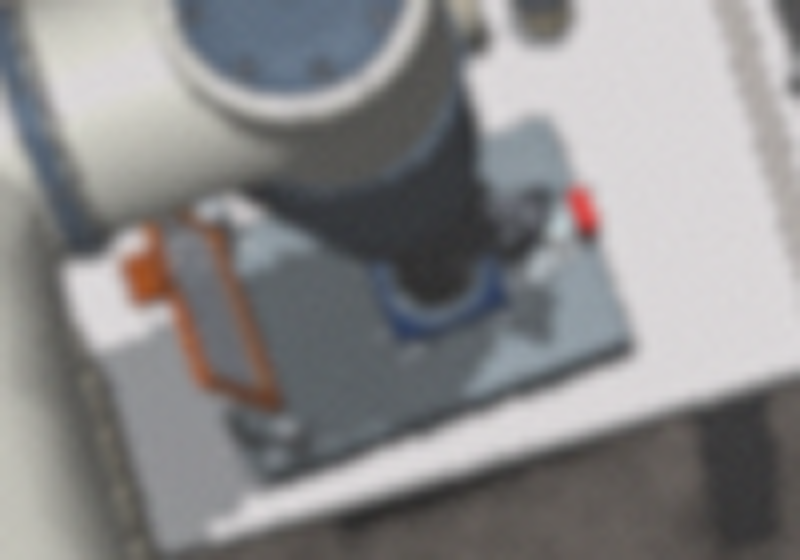

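Emit:
jog_arm:
  targets:
    - {"tx": 0.012,"ty": 0.0033,"tz": -0.0013,"ax": 0.2,"ay": 0,"az": 0,"claw": -0.1}
    - {"tx": 0.012,"ty": 0,"tz": 0,"ax": 0,"ay": 0,"az": 0,"claw": -0.1}
    - {"tx": 0.012,"ty": 0,"tz": 0,"ax": 0,"ay": 0,"az": 0,"claw": -0.1}
    - {"tx": 0.008,"ty": 0,"tz": 0,"ax": 0,"ay": 0,"az": 0,"claw": -0.1}
    - {"tx": 0,"ty": 0,"tz": 0,"ax": 0,"ay": 0,"az": 0,"claw": -0.1}

```text
clock: 13.8
eef_pos: [511.5, 15.8, 79.6]
tool_rot: [0.433, 1.567, -2.9]
force: [0.1, -0.1, 0.2]
grip_width: 38.0
```

```bash
python3 - <<'E'
from g import *
goto((0,-1.2,79.5),np.radians(60))
E
```

```text
t=13.80 d(m) [ 0.     -0.0014 -0.0005] rot deg [-0.16  0.18 -0.08] q [ 0.34  0.28 -0.26 -0.   -1.03  1.04]
 tcp case [-1.  -0.  79.6] F [ 0.1 -0.1  0.2] w 38.0
```

Close on the bar.

Emit:
jog_arm:
  targets:
    - {"tx": 0,"ty": -0.001,"tz": -0.0005,"ax": 0,"ay": 0,"az": 0,"claw": -1}
    - {"tx": 0,"ty": 0,"tz": 0,"ax": 0,"ay": 0,"az": 0,"claw": -1}
    - {"tx": 0,"ty": 0,"tz": 0,"ax": 0,"ay": 0,"az": 0,"claw": -1}
    - {"tx": 0,"ty": 0,"tz": 0,"ax": 0,"ay": 0,"az": 0,"claw": -1}
    - {"tx": 0,"ty": 0,"tz": 0,"ax": 0,"ay": 0,"az": 0,"claw": -1}
    - {"tx": 0,"ty": 0,"tz": 0,"ax": 0,"ay": 0,"az": 0,"claw": -1}
  newtons: 30

```text
clock: 14.4
eef_pos: [513.9, 17.3, 81.8]
tool_rot: [-2.594, 1.569, 0.358]
force: [1.4, 2.0, 1.0]
grip_width: 9.0
```

```bash
python3 - <<'E'
from g import *
goto((0,-1.2,79.5),np.radians(0)); s,Rm,p=st(); print(s["force"]@Rm, s["torque"]@Rm,toolyaw(Rm))
E
```

```text
t=14.40 d(m) [0.0023 0.0005 0.0015] rot deg [ 5.988e+01 -4.000e-02  8.000e-02] q [ 0.34  0.28 -0.25 -0.   -1.03  1.04]
 tcp case [-0.3 -2.7 81.8] F [1.4 2.  1. ] w 9.0
[-0.99214107 -2.22371735 -0.9869081 ] [-0.03008887  0.29120913 -0.75533807] -300.11672955978963
```

Emit:
jog_arm:
  targets:
    - {"tx": 0,"ty": -0.0003,"tz": 0,"ax": 5,"ay": 0,"az": 0,"claw": -1}
    - {"tx": 0,"ty": 0,"tz": 0,"ax": 5,"ay": 0,"az": 0,"claw": -1}
    - {"tx": 0,"ty": 0,"tz": 0,"ax": 5,"ay": 0,"az": 0,"claw": -1}

```text
clock: 14.7
eef_pos: [513.9, 17.4, 81.8]
tool_rot: [-2.594, 1.57, 0.092]
force: [0.6, 0.6, 0.8]
grip_width: 8.9
```

```bash
cat > tq.py <<'E'
from g import *
s,Rm,p=st(); print(round(s["clock"],2),"F",(s["force"]@Rm).round(1),"T", (s["torque"]@Rm).round(3),"yaw",(toolyaw(Rm)+360).round(2),"w",round(s["grip_width"],1),w2case(p).round(1))
E
python3 tq.py
```

```text
14.7 F [-0.8 -0.8 -0.2] T [-0.059  0.197 -0.522] yaw 44.69 w 8.9 [-0.2 -2.8 81.8]
```

Emit:
jog_arm:
  targets:
    - {"tx": 0,"ty": 0,"tz": 0,"ax": 5,"ay": 0,"az": 0,"claw": -1}
    - {"tx": 0,"ty": 0,"tz": 0,"ax": 5,"ay": 0,"az": 0,"claw": -1}
    - {"tx": 0,"ty": 0,"tz": 0,"ax": 5,"ay": 0,"az": 0,"claw": -1}

```text
clock: 15.0
eef_pos: [513.6, 17.0, 81.7]
tool_rot: [2.923, 1.57, -0.936]
force: [0.8, -0.3, 1.6]
grip_width: 9.0
```

```bash
python3 tq.py
```

```text
15.0 F [-1.6 -0.3 -0.8] T [-0.021  0.209  0.06 ] yaw 29.68 w 9.0 [-0.5 -2.3 81.7]
```

Emit:
jog_arm:
  targets:
    - {"tx": 0,"ty": 0,"tz": 0,"ax": 5,"ay": 0,"az": 0,"claw": -1}
    - {"tx": 0,"ty": 0,"tz": 0,"ax": 5,"ay": 0,"az": 0,"claw": -1}
    - {"tx": 0,"ty": 0,"tz": 0,"ax": 5,"ay": 0,"az": 0,"claw": -1}

```text
clock: 15.3
eef_pos: [513.2, 16.7, 81.7]
tool_rot: [2.147, 1.57, -1.974]
force: [-0.5, -0.7, 3.9]
grip_width: 9.2
```

```bash
python3 tq.py
```

```text
15.3 F [-3.9  0.8 -0.3] T [-0.05   0.241  0.294] yaw 14.68 w 9.2 [-0.6 -1.9 81.7]
```

Emit:
jog_arm:
  targets:
    - {"tx": 0,"ty": 0,"tz": 0,"ax": 5,"ay": 0,"az": 0,"claw": -1}
    - {"tx": 0,"ty": 0,"tz": 0,"ax": 5,"ay": 0,"az": 0,"claw": -1}
    - {"tx": 0,"ty": 0,"tz": 0,"ax": 5,"ay": 0,"az": 0,"claw": -1}
    - {"tx": 0,"ty": 0,"tz": 0,"ax": 0,"ay": 0,"az": 0,"claw": -1}

```text
clock: 15.7
eef_pos: [512.9, 16.6, 81.7]
tool_rot: [2.138, 1.569, -2.242]
force: [-2.1, -1.2, 4.2]
grip_width: 9.2
```

```bash
python3 tq.py
```

```text
15.7 F [-4.1  2.4 -0.4] T [0.092 0.282 0.875] yaw -0.17 w 9.2 [-0.7 -1.5 81.7]
```

Emit:
jog_arm:
  targets:
    - {"tx": 0,"ty": 0,"tz": 0,"ax": 0,"ay": 0,"az": 0,"claw": -0.6}
    - {"tx": 0,"ty": 0,"tz": 0,"ax": 0,"ay": 0,"az": 0,"claw": -0.3}
    - {"tx": 0,"ty": 0,"tz": 0,"ax": 0,"ay": 0,"az": 0,"claw": -0.2}
    - {"tx": -0.015,"ty": 0,"tz": 0,"ax": 0,"ay": 0,"az": 0,"claw": -0.1}
    - {"tx": -0.03,"ty": 0,"tz": 0,"ax": 0,"ay": 0,"az": 0,"claw": -0.1}
    - {"tx": 0,"ty": 0,"tz": -0.03,"ax": 0,"ay": 0,"az": 0,"claw": -0.1}
    - {"tx": 0,"ty": 0,"tz": -0.04,"ax": 0,"ay": 0,"az": 0,"claw": -0.1}
    - {"tx": 0,"ty": 0,"tz": -0.005,"ax": 0,"ay": 0,"az": 0,"claw": -0.1}

```text
clock: 16.5
eef_pos: [538.7, -56.2, 126.3]
tool_rot: [-3.132, 1.57, -1.23]
force: [0.3, -0.1, -0.6]
grip_width: 38.2
```

```bash
python3 - <<'E'
from g import *
goto((-73,-1.5,62))
_,_,p=st()
s=ctrl.snapshot("side"); crop(s,(328,235),130,100,6,"pics/s9.png"); print((proj(s,p)[0]-[263,185])*6)
t=ctrl.snapshot("top"); crop(t,(265,203),40,30,20,"pics/t9.png"); print((proj(t,p)[0]-[245,188])*20)
print([(proj(t,case2w(P))[0]-[244.5,187.5])*20 for P in ((-16,-1.5,97),(0,-1.5,97),(-73,-1.5,82))])
E
```

```text
t=16.50 d(m) [0.0643 0.0005 0.0049] rot deg [-0.21 -0.04  0.  ] q [ 0.19  0.29 -0.11  0.   -1.16  0.15]
 tcp case [-77.9  -2.  126.3] F [ 0.3 -0.1 -0.6] w 38.2
pics/s9.png x0,y0 263 185 k 6
[311.06201814 142.4986508 ]
pics/t9.png x0,y0 245 188 k 20
[709.91311631  96.69423572]
[array([406.40395731, 264.02930071]), array([322.4312132 , 294.67303469]), array([710.01265454, 173.28462853])]
```

View pics/s9.png

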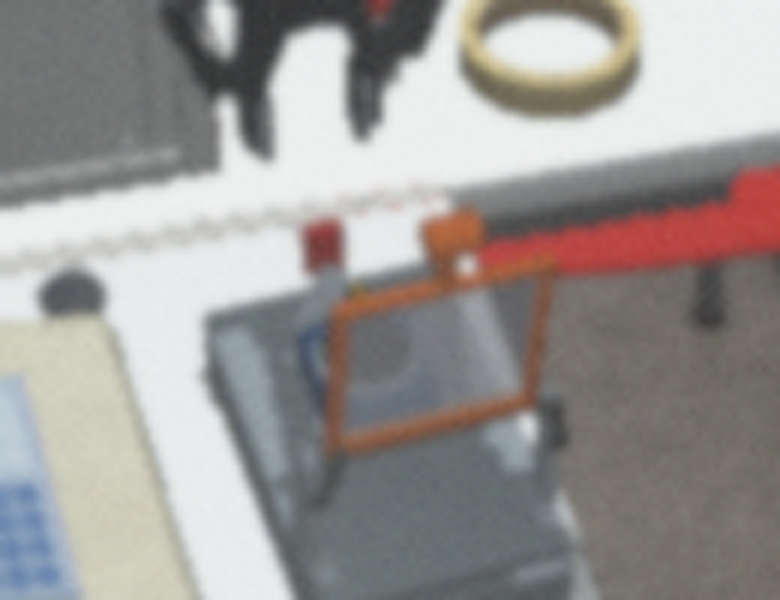

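View pics/t9.png

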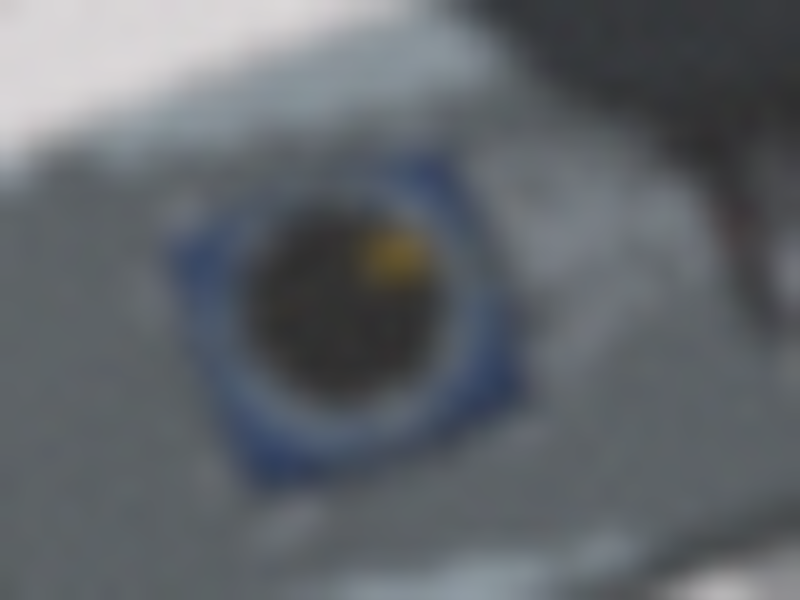

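Emit:
jog_arm:
  targets:
    - {"tx": 0.015,"ty": 0,"tz": 0.0045,"ax": 0,"ay": 0,"az": 0,"claw": -0.1}
    - {"tx": 0.015,"ty": 0,"tz": 0,"ax": 0,"ay": 0,"az": 0,"claw": -0.1}
    - {"tx": 0.015,"ty": 0,"tz": 0,"ax": 0,"ay": 0,"az": 0,"claw": -0.1}
    - {"tx": 0.0155,"ty": 0,"tz": 0,"ax": 0,"ay": 0,"az": 0,"claw": -0.1}
    - {"tx": 0,"ty": 0,"tz": 0,"ax": 0,"ay": 0,"az": 0,"claw": -0.1}

```text
clock: 17.1
eef_pos: [534.5, -48.5, 63.8]
tool_rot: [1.237, 1.566, 3.141]
force: [-0.1, -0.0, -0.5]
grip_width: 38.4
```

```bash
python3 - <<'E'
from g import *
goto((-73,-1.5,63))
_,_,p=st()
s=ctrl.snapshot("side"); crop(s,(328,235),130,100,6,"pics/s10.png"); print((proj(s,p)[0]-[263,185])*6)
E
```

```text
t=17.10 d(m) [ 0.0008 -0.0009 -0.0038] rot deg [-0.07  0.09 -0.25] q [ 0.2   0.34 -0.21 -0.   -1.02  0.13]
 tcp case [-69.2  -0.6  63.8] F [-0.1 -0.  -0.5] w 38.4
pics/s10.png x0,y0 263 185 k 6
[323.11839916 255.01381306]
```

View pics/s10.png

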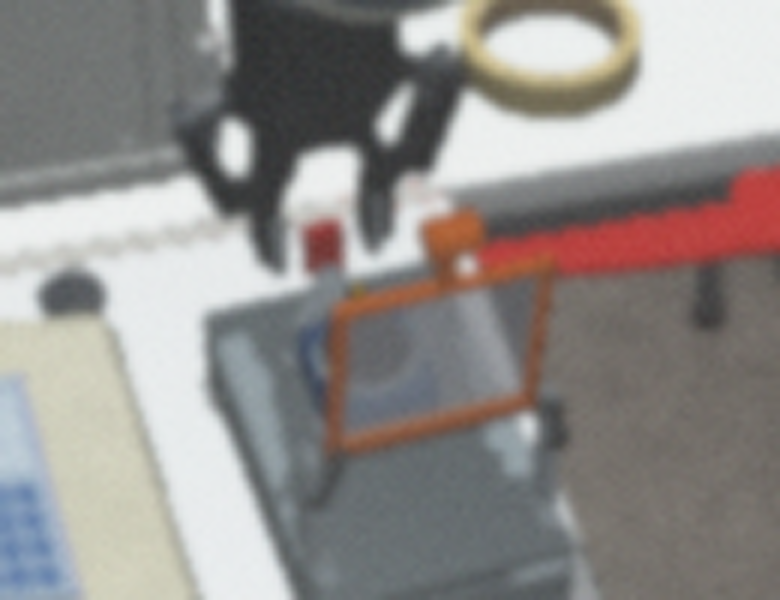

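Emit:
jog_arm:
  targets:
    - {"tx": 0,"ty": 0,"tz": -0.004,"ax": 0,"ay": 0,"az": 0,"claw": -0.2}
    - {"tx": 0,"ty": 0,"tz": 0,"ax": 0,"ay": 0,"az": 0,"claw": -1}
    - {"tx": 0,"ty": 0,"tz": 0,"ax": 0,"ay": 0,"az": 0,"claw": -1}
    - {"tx": 0,"ty": 0,"tz": 0,"ax": 0,"ay": 0,"az": 0,"claw": -1}
    - {"tx": 0,"ty": 0,"tz": 0,"ax": 0,"ay": 0,"az": 0,"claw": -1}
    - {"tx": 0,"ty": 0,"tz": 0,"ax": 0,"ay": 0,"az": 0,"claw": -1}
  newtons: 30

```text
clock: 17.75
eef_pos: [538.5, -53.4, 66.6]
tool_rot: [-2.163, 1.569, -0.259]
force: [0.9, -2.3, 3.8]
grip_width: 18.9
```

```bash
python3 tq.py
```

```text
17.75 F [-3.8 -0.1 -2.5] T [-0.042  0.773 -0.03 ] yaw -0.11 w 18.9 [-75.2  -2.7  66.6]
```

Emit:
jog_arm:
  targets:
    - {"tx": 0,"ty": 0,"tz": -0.003,"ax": 0,"ay": 0,"az": 0,"claw": -1}
    - {"tx": 0,"ty": 0,"tz": -0.003,"ax": 0,"ay": 0,"az": 0,"claw": -1}
    - {"tx": 0,"ty": 0,"tz": -0.003,"ax": 0,"ay": 0,"az": 0,"claw": -1}

```text
clock: 18.05
eef_pos: [541.0, -61.4, 65.8]
tool_rot: [-0.859, 1.57, 1.045]
force: [1.1, 1.8, 2.4]
grip_width: 19.0
```

```bash
python3 tq.py
```

```text
18.05 F [-2.4 -1.6  1.3] T [ 0.118 -0.868 -0.546] yaw -0.13 w 19.0 [-83.5  -2.5  65.8]
```

Emit:
jog_arm:
  targets:
    - {"tx": 0,"ty": 0,"tz": -0.003,"ax": 0,"ay": 0,"az": 0,"claw": -1}
    - {"tx": 0,"ty": 0,"tz": -0.003,"ax": 0,"ay": 0,"az": 0,"claw": -1}
    - {"tx": 0,"ty": 0,"tz": -0.0025,"ax": 0,"ay": 0,"az": 0,"claw": -1}

```text
clock: 18.35
eef_pos: [543.7, -69.8, 65.8]
tool_rot: [-0.863, 1.57, 1.04]
force: [1.1, 1.0, 1.6]
grip_width: 18.9
```

```bash
python3 tq.py
```

```text
18.35 F [-1.6 -1.4  0.6] T [ 0.137 -0.778 -0.755] yaw -0.14 w 18.9 [-92.4  -2.2  65.8]
```

Emit:
jog_arm:
  targets:
    - {"tx": 0,"ty": 0,"tz": -0.0015,"ax": 0,"ay": 0,"az": 0,"claw": -1}
    - {"tx": 0,"ty": 0,"tz": -0.0015,"ax": 0,"ay": 0,"az": 0,"claw": -1}

```text
clock: 18.55
eef_pos: [544.1, -72.5, 65.6]
tool_rot: [0.958, 1.57, 2.861]
force: [0.1, 3.4, 1.6]
grip_width: 18.6
```

```bash
python3 tq.py
```

```text
18.55 F [-1.6 -1.2  3.2] T [ 0.065 -1.213 -0.357] yaw -0.14 w 18.6 [-95.1  -1.7  65.6]
```

Emit:
jog_arm:
  targets:
    - {"tx": 0,"ty": 0,"tz": -0.0015,"ax": 0,"ay": 0,"az": 0,"claw": -1}
    - {"tx": 0,"ty": 0,"tz": -0.0005,"ax": 0,"ay": 0,"az": 0,"claw": -1}
    - {"tx": 0,"ty": 0,"tz": 0,"ax": 0,"ay": 0,"az": 0,"claw": -1}

```text
clock: 18.85
eef_pos: [544.1, -73.1, 65.0]
tool_rot: [0.364, 1.568, 2.267]
force: [-0.6, 7.4, 1.2]
grip_width: 19.0
```

```bash
python3 tq.py; python3 - <<'E'
from g import *
t=ctrl.snapshot("top"); crop(t,(270,203),60,44,13,"pics/t11.png")
E
```

```text
18.85 F [-1.2 -1.8  7.2] T [ 0.1   -2.884 -0.67 ] yaw -0.16 w 19.0 [-95.6  -1.5  65. ]
pics/t11.png x0,y0 240 181 k 13
```

View pics/t11.png

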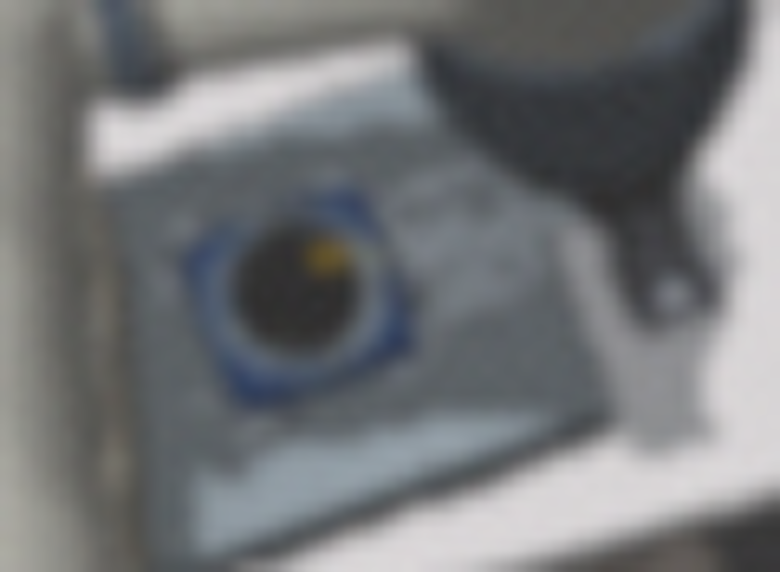

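Emit:
jog_arm:
  targets:
    - {"tx": 0,"ty": 0,"tz": 0.0005,"ax": 0,"ay": 0,"az": 0,"claw": -0.6}
    - {"tx": 0,"ty": 0,"tz": 0,"ax": 0,"ay": 0,"az": 0,"claw": -0.2}
    - {"tx": 0,"ty": 0,"tz": 0,"ax": 0,"ay": 0,"az": 0,"claw": -0.1}
    - {"tx": -0.01,"ty": 0,"tz": 0,"ax": 0,"ay": 0,"az": 0,"claw": -0.1}
    - {"tx": -0.025,"ty": 0,"tz": 0,"ax": 0,"ay": 0,"az": 0,"claw": 0.3}
    - {"tx": -0.035,"ty": 0,"tz": 0,"ax": 0,"ay": 0,"az": 0,"claw": 0.7}
    - {"tx": -0.02,"ty": 0,"tz": 0,"ax": 0,"ay": 0,"az": 0,"claw": 0.7}
    - {"tx": 0,"ty": 0,"tz": 0,"ax": 0,"ay": 0,"az": 0,"claw": 0.7}

```text
clock: 19.7
eef_pos: [546.9, -74.5, 160.3]
tool_rot: [-2.004, 1.564, -0.1]
force: [0.5, 0.1, -0.3]
grip_width: 72.2
```

```bash
python3 - <<'E'
from g import *
goto((-0.7,-1.5,150))
_,_,p=st()
s=ctrl.snapshot("side"); crop(s,(328,235),130,100,6,"pics/s12.png"); print((proj(s,p)[0]-[263,185])*6)
t=ctrl.snapshot("top"); crop(t,(270,203),60,44,13,"pics/t12.png")
print([(proj(t,case2w(P))[0]-[239.5,180.5])*13 for P in ((-16,-1.5,97),(0,-1.5,97),(-91,-1.5,82))])
E
```

```text
t=19.70 d(m) [0.0099 0.0025 0.0972] rot deg [-0.12 -0.17  0.38] q [ 0.15  0.29 -0.03  0.   -1.24  0.18]
 tcp case [-97.9  -3.8 160.3] F [ 0.5  0.1 -0.3] w 72.2
pics/s12.png x0,y0 263 185 k 6
[292.36362324  58.10483074]
pics/t12.png x0,y0 240 181 k 13
[array([329.16257225, 262.61904546]), array([274.58028858, 282.53747255]), array([587.14117663, 181.51749464])]
```

View pics/s12.png

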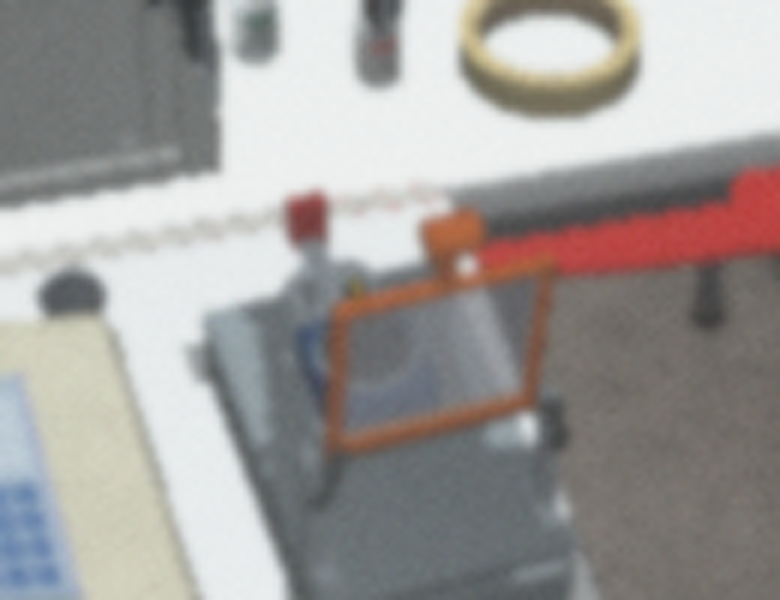

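View pics/t12.png

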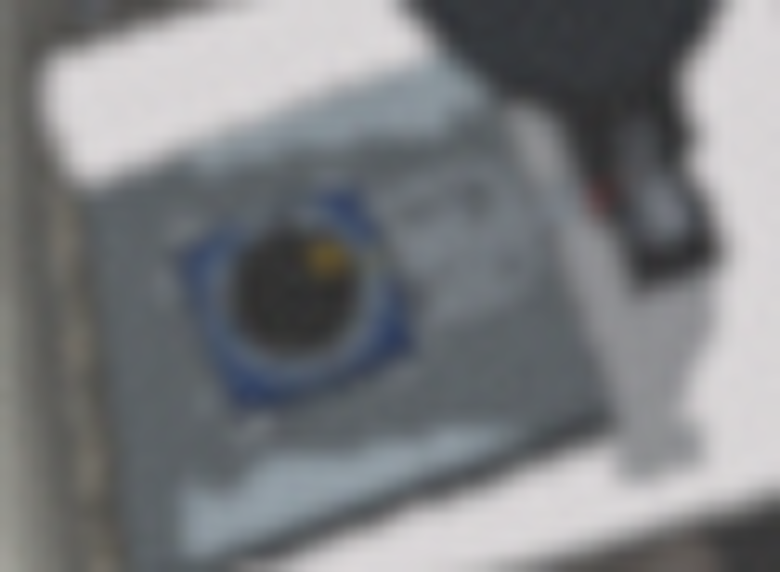

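```bash
python3 - <<'E'
from g import *
s=ctrl.snapshot("side")
for x in (-73,-89,-91,-93): print(x,((proj(s,case2w((x,-1.5,71)))[0]-[262.5,184.5])*6).round(1))
E
```

```text
-73 [321.4 241.7]
-89 [311.5 219. ]
-91 [310.2 216.2]
-93 [309.  213.4]
```

Emit:
jog_arm:
  targets:
    - {"tx": 0,"ty": 0.0022,"tz": 0.02,"ax": 0,"ay": 0,"az": 0,"claw": 0.7}
    - {"tx": 0,"ty": 0,"tz": 0.03,"ax": 0,"ay": 0,"az": 0,"claw": 0.7}
    - {"tx": 0,"ty": 0,"tz": 0.03,"ax": 0,"ay": 0,"az": 0,"claw": 0.7}
    - {"tx": 0,"ty": 0,"tz": 0.0155,"ax": 0,"ay": 0,"az": 0,"claw": 0.7}
    - {"tx": 0.005,"ty": 0,"tz": 0,"ax": 0,"ay": 0,"az": 0,"claw": 0.7}
    - {"tx": 0.005,"ty": 0,"tz": 0,"ax": 0,"ay": 0,"az": 0,"claw": 0.7}

```text
clock: 20.45
eef_pos: [511.2, 15.5, 144.9]
tool_rot: [1.585, 1.569, -2.794]
force: [0.0, -0.2, -0.2]
grip_width: 72.5
```

```bash
python3 - <<'E'
from g import *
goto((-0.7,-1.5,49))
E
```

```text
t=20.45 d(m) [ 0.0959 -0.0021  0.0004] rot deg [-0.09 -0.   -0.09] q [ 0.34  0.22 -0.16  0.   -1.19 -0.  ]
 tcp case [ -1.1   0.4 144.9] F [ 0.  -0.2 -0.2] w 72.5
```

Emit:
jog_arm:
  targets:
    - {"tx": 0.02,"ty": -0.002,"tz": 0,"ax": 0,"ay": 0,"az": 0,"claw": 0.7}
    - {"tx": 0.025,"ty": 0,"tz": 0,"ax": 0,"ay": 0,"az": 0,"claw": 0.7}
    - {"tx": 0.02,"ty": 0,"tz": 0,"ax": 0,"ay": 0,"az": 0,"claw": 0.7}
    - {"tx": 0.015,"ty": 0,"tz": 0,"ax": 0,"ay": 0,"az": 0,"claw": 0.7}
    - {"tx": 0,"ty": 0,"tz": 0,"ax": 0,"ay": 0,"az": 0,"claw": 0.7}
    - {"tx": 0,"ty": 0,"tz": 0,"ax": 0,"ay": 0,"az": 0,"claw": 0.7}

```text
clock: 21.05
eef_pos: [513.5, 15.5, 65.6]
tool_rot: [1.889, 1.57, -2.491]
force: [0.1, 0.2, -0.2]
grip_width: 73.2
```

```bash
python3 - <<'E'
from g import *
goto((-0.7,-1.5,49))
_,_,p=st()
s=ctrl.snapshot("side"); crop(s,(328,235),90,70,8,"pics/s13.png"); print((proj(s,p)[0]-[282.5,199.5])*8)
t=ctrl.snapshot("top"); crop(t,(262,203),50,40,15,"pics/t13.png")
E
```

```text
t=21.05 d(m) [0.0166 0.0003 0.0012] rot deg [-0.16 -0.02 -0.07] q [ 0.34  0.3  -0.27  0.   -1.   -0.  ]
 tcp case [-1.9 -1.8 65.6] F [ 0.1  0.2 -0.2] w 73.2
pics/s13.png x0,y0 283 200 k 8
[329.86192396 354.41918905]
pics/t13.png x0,y0 237 183 k 15
```

View pics/s13.png

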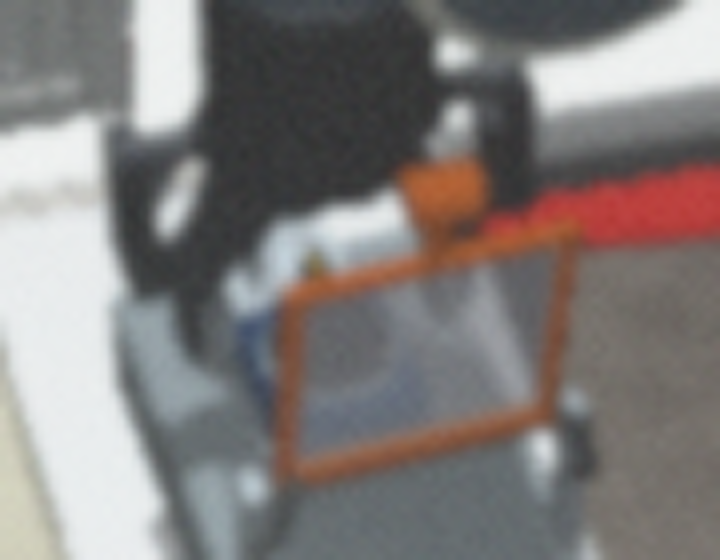

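View pics/t13.png

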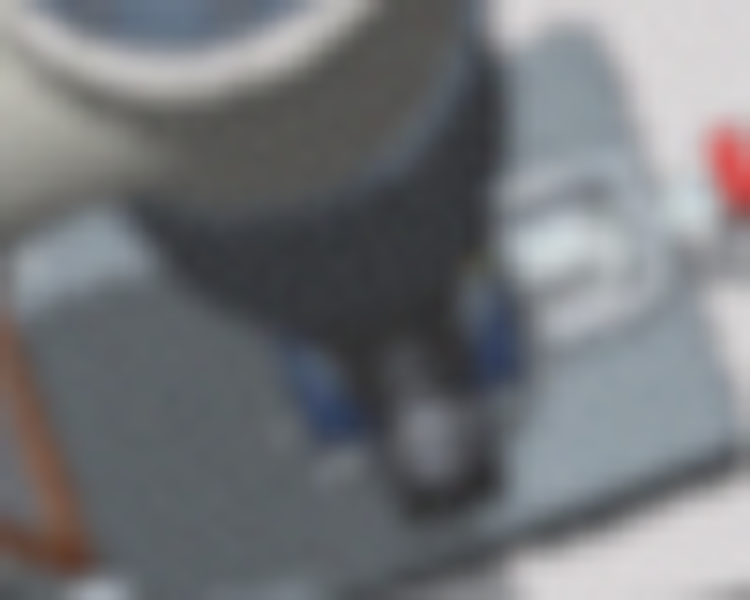

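Emit:
jog_arm:
  targets:
    - {"tx": 0.008,"ty": 0,"tz": 0.001,"ax": 0,"ay": 0,"az": 0,"claw": 0.7}
    - {"tx": 0.008,"ty": 0,"tz": 0,"ax": 0,"ay": 0,"az": 0,"claw": 0.7}
    - {"tx": 0.003,"ty": 0,"tz": 0,"ax": 0,"ay": 0,"az": 0,"claw": 0.7}
    - {"tx": 0.003,"ty": 0,"tz": 0,"ax": 0,"ay": 0,"az": 0,"claw": 0.7}
    - {"tx": 0,"ty": 0,"tz": 0,"ax": 0,"ay": 0,"az": 0,"claw": 0.7}

```text
clock: 21.65
eef_pos: [512.9, 17.1, 43.4]
tool_rot: [1.564, 1.57, -2.815]
force: [0.4, -0.5, 0.1]
grip_width: 72.5
```

```bash
python3 - <<'E'
from g import *
goto((-0.7,-1.5,43))
_,_,p=st()
s=ctrl.snapshot("side"); crop(s,(328,235),90,70,8,"pics/s14.png")
E
```

```text
t=21.65 d(m) [ 0.0004  0.0003 -0.0006] rot deg [-0.12  0.   -0.05] q [ 0.34  0.32 -0.31 -0.   -0.94 -0.01]
 tcp case [-0.1 -1.8 43.4] F [ 0.4 -0.5  0.1] w 72.5
pics/s14.png x0,y0 283 200 k 8
```

View pics/s14.png

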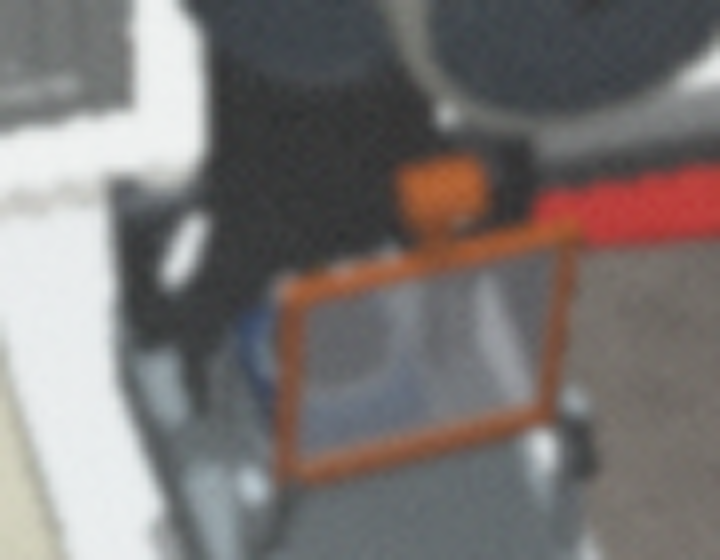

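Emit:
jog_arm:
  targets:
    - {"tx": 0,"ty": 0,"tz": 0,"ax": 0,"ay": 0,"az": 0,"claw": 0.4}
    - {"tx": 0,"ty": 0,"tz": 0,"ax": 0,"ay": 0,"az": 0,"claw": 0.3}
    - {"tx": 0,"ty": 0,"tz": 0,"ax": 0,"ay": 0,"az": 0,"claw": 0.3}
  newtons: 30

```text
clock: 22.0
eef_pos: [513.4, 17.2, 44.1]
tool_rot: [-1.665, 1.57, 0.238]
force: [-0.7, -0.1, -0.2]
grip_width: 55.4
```

```bash
python3 tq.py
```

```text
22.0 F [0.2 0.7 0.1] T [ 0.002  0.026 -0.034] yaw -0.12 w 55.4 [-0.2 -2.2 44.1]
```

Emit:
jog_arm:
  targets:
    - {"tx": 0,"ty": 0,"tz": 0,"ax": 0,"ay": 0,"az": 0,"claw": -0.2}
    - {"tx": 0,"ty": 0,"tz": 0,"ax": 0,"ay": 0,"az": 0,"claw": -0.2}
    - {"tx": 0,"ty": 0,"tz": 0,"ax": 0,"ay": 0,"az": 0,"claw": -0.2}
    - {"tx": 0,"ty": 0,"tz": 0,"ax": 0,"ay": 0,"az": 0,"claw": -0.2}
  newtons: 40

```text
clock: 22.4
eef_pos: [513.2, 17.2, 44.2]
tool_rot: [-2.838, 1.571, -0.934]
force: [-3.3, -0.2, 5.7]
grip_width: 51.3
```

```bash
python3 tq.py
```

```text
22.4 F [-5.7  3.2  0.9] T [ 0.039 -0.403  0.877] yaw -0.12 w 51.3 [-0.2 -2.  44.2]
```

Emit:
jog_arm:
  targets:
    - {"tx": 0,"ty": 0,"tz": 0,"ax": 0,"ay": 0,"az": 0,"claw": -0.3}
    - {"tx": 0,"ty": 0,"tz": 0,"ax": 0,"ay": 0,"az": 0,"claw": -0.3}
    - {"tx": -0.002,"ty": 0,"tz": 0,"ax": 0,"ay": 0,"az": 0,"claw": -0.3}
    - {"tx": -0.003,"ty": 0,"tz": 0,"ax": 0,"ay": 0,"az": 0,"claw": -0.3}
    - {"tx": -0.003,"ty": 0,"tz": 0,"ax": 0,"ay": 0,"az": 0,"claw": -0.3}
  newtons: 70

```text
clock: 22.9
eef_pos: [512.8, 17.1, 51.5]
tool_rot: [1.342, 1.57, -3.037]
force: [-0.4, 0.3, -2.0]
grip_width: 50.7
```

```bash
python3 tq.py
```

```text
22.9 F [2.  0.3 0.4] T [-0.007 -0.035 -0.042] yaw -0.14 w 50.7 [-0.1 -1.7 51.5]
```

Emit:
jog_arm:
  targets:
    - {"tx": -0.004,"ty": 0,"tz": 0,"ax": 0,"ay": 0,"az": 0,"claw": -0.3}
    - {"tx": -0.005,"ty": 0,"tz": 0,"ax": 0,"ay": 0,"az": 0,"claw": -0.3}
    - {"tx": -0.005,"ty": 0,"tz": 0,"ax": 0,"ay": 0,"az": 0,"claw": -0.3}

```text
clock: 23.2
eef_pos: [513.3, 17.2, 66.3]
tool_rot: [-1.567, 1.571, 0.337]
force: [0.2, 0.8, -3.0]
grip_width: 51.1
```

```bash
python3 tq.py; python3 - <<'E'
from g import *
s=ctrl.snapshot("side"); crop(s,(328,225),90,70,8,"pics/s15.png")
E
```

```text
23.2 F [ 3.  -0.4  0.7] T [ 0.026 -0.078 -0.006] yaw -0.13 w 51.1 [-0.2 -2.1 66.3]
pics/s15.png x0,y0 283 190 k 8
```

View pics/s15.png

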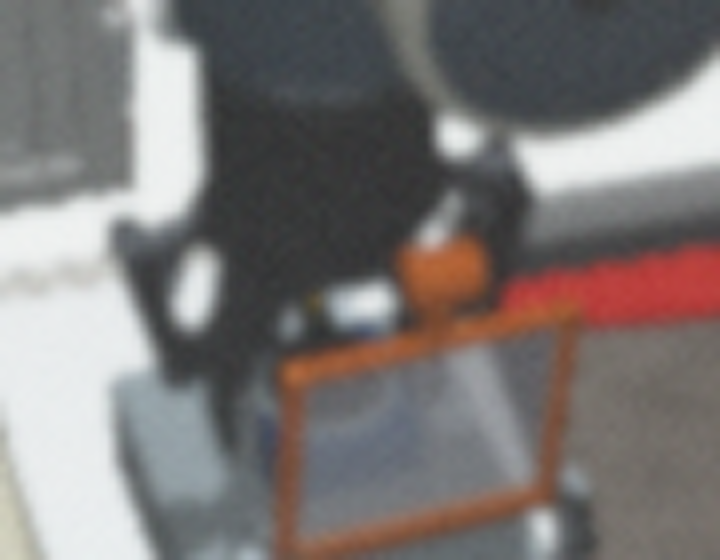

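Emit:
jog_arm:
  targets:
    - {"tx": -0.008,"ty": 0,"tz": 0,"ax": 0,"ay": 0,"az": 0,"claw": -0.3}
    - {"tx": -0.01,"ty": 0,"tz": 0,"ax": 0,"ay": 0,"az": 0,"claw": -0.3}
    - {"tx": -0.012,"ty": 0,"tz": 0,"ax": 0,"ay": 0,"az": 0,"claw": -0.3}
    - {"tx": -0.012,"ty": 0,"tz": 0,"ax": 0,"ay": 0,"az": 0,"claw": -0.3}
    - {"tx": -0.012,"ty": 0,"tz": 0,"ax": 0,"ay": 0,"az": 0,"claw": -0.3}
    - {"tx": -0.012,"ty": 0,"tz": 0,"ax": 0,"ay": 0,"az": 0,"claw": -0.3}
    - {"tx": -0.006,"ty": 0,"tz": 0,"ax": 0,"ay": 0,"az": 0,"claw": -0.3}
    - {"tx": -0.002,"ty": 0,"tz": 0,"ax": 0,"ay": 0,"az": 0,"claw": -0.3}

```text
clock: 24.05
eef_pos: [513.6, 17.3, 140.8]
tool_rot: [-1.598, 1.569, 0.306]
force: [0.1, -0.8, -3.7]
grip_width: 50.7
```

Emit:
jog_arm:
  targets:
    - {"tx": 0,"ty": 0,"tz": 0,"ax": 0,"ay": 0,"az": 0,"claw": -0.3}
    - {"tx": 0,"ty": 0,"tz": 0,"ax": 0,"ay": 0,"az": 0,"claw": -0.3}
    - {"tx": 0,"ty": 0,"tz": 0,"ax": 0,"ay": 0,"az": 0,"claw": -0.3}

```text
clock: 24.35
eef_pos: [512.8, 17.1, 139.2]
tool_rot: [1.459, 1.569, -2.921]
force: [0.3, -0.3, -4.0]
grip_width: 50.3
```

```bash
python3 tq.py; python3 - <<'E'
from g import *
s=ctrl.snapshot("side"); crop(s,(328,215),100,75,8,"pics/s16.png")
t=ctrl.snapshot("top"); crop(t,(262,203),70,50,11,"pics/t16.png")
E
```

```text
24.35 F [ 4.  -0.2 -0.4] T [ 0.023 -0.064 -0.011] yaw -0.13 w 50.3 [-1.000e-01 -1.700e+00  1.392e+02]
pics/s16.png x0,y0 278 177 k 8
pics/t16.png x0,y0 227 178 k 11
```

View pics/s16.png

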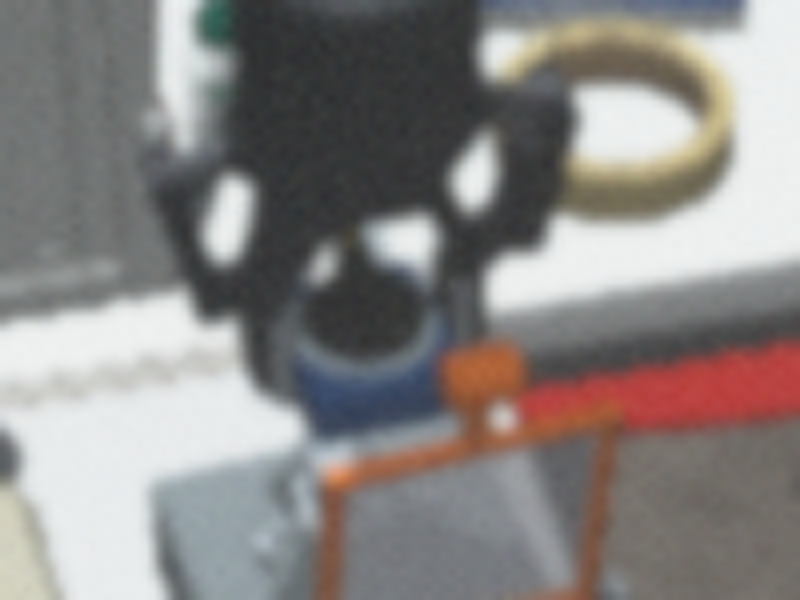

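View pics/t16.png

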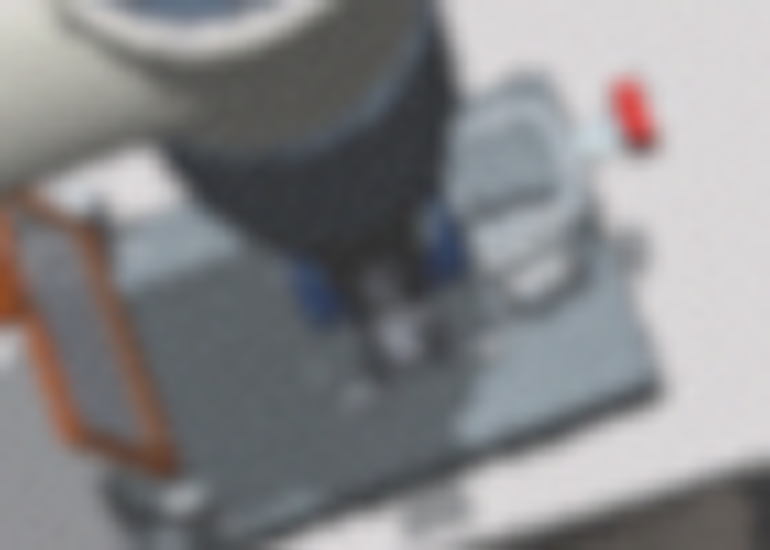

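```bash
python3 tq.py; python3 - <<'E'
from g import *
t=ctrl.snapshot("top")
for x in(-91,-93):
  for dz in (85,95,105): print(x,dz,proj(t,case2w((x,-1.7,82+dz)))[0].round(1))
E
```

```text
24.45 F [ 4.4  1.  -0.8] T [-0.018 -0.037  0.046] yaw -0.13 w 50.5 [ -0.2  -1.8 139.4]
-91 85 [283.4 189. ]
-91 95 [283.2 188.3]
-91 105 [283.1 187.6]
-93 85 [283.9 188.8]
-93 95 [283.8 188.1]
-93 105 [283.6 187.4]
```

```bash
python3 -c "
from bench import ctrl
print(ctrl.close_job())"
```

```text
the job is handed in; nothing more can be done
None
```

The job is done and handed in at about 24.5 s of robot time. No verdict came back.

- **Flap:** I lifted it by its handle to the stop, where the push force rose to about 10 N and the handle stopped moving. It stayed open after release, and the handle was at the same pixel in the last pictures. My estimate of the stop angle was 1.80 rad against the given 1.75. I took the difference as my own pose error, because contact was clear.
- **Dial:** It started two clicks anticlockwise of the mark. I turned it 60° clockwise, and the picture showed the pointer at the yellow mark. I could not make out the clicks clearly in the torque readings, which are noisy at about 0.05 N m, so I relied on the picture. The shackle then sliding freely confirmed it.
- **Shackle:** I pulled it until it stopped, at about 7 N after about 20 mm of tool travel. That includes 1 to 2 mm of lock play on top of the 18 mm stroke.
- **Lock:** I gripped it by the body at 70 N and lifted it straight up about 95 mm. It is held with its underside about 9 cm above the case top and the dial up, and the measured load is about 4 N. The tab in the last top picture is within about 2 mm of where it should be, so the lock is level within what that shows.

The two dropper bottles and the tape showed no sign of being touched. I did not look at the other bystanders again at the end, but the arm never went near them.

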